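# Load a new abrasive roll into the bench dispenser on its spring-loaded spindle

## Task

Load the new roll of abrasive paper into the blue dispenser: push the spindle through the roll's core, black nose first, then press the brass sprung pin into the brass cup on the left, swing the nose down behind the black cup on the right and let the spring seat it there. The roll must end hanging on the spindle, with both spindle ends fully home in their cups; do not force the dispenser, and leave the other things on the bench where they are.

Things in the scene. Friction and masses are not known exactly. Their poses are not given: they have to be found in the camera images.
- abrasive_roll: new roll of rust-red abrasive paper, about 0.22 kg, lying on the bench: 52 mm outside diameter, 115 mm long, open cardboard bore of 25.4 mm diameter right through. Origin on the axis amid the paper; y axis along the roll (both ends alike). Slides on the bench when pushed with some 1 to 2 N.
- spindle: loose spindle, 0.1 kg, lying on the bench. Origin on the axis where the roll's middle belongs; y axis toward the sprung pin. Whitish aluminium barrel, 22 mm diameter, y = -57.5 to +57.5 mm; black flange, 31 mm, to +61; collar, 17 mm, to +64; then the brass pin. Beyond the barrel a cone 16 mm long narrows to the 14 mm black nose, which ends at y = -89.5 mm. Lies 2 degrees off level, pin end up, axis about 13 mm high.
- pin_tip (a point): centre of the end face of the brass sprung pin (10 mm diameter, bevelled tip); at spindle y = +95 mm when free. The pin slides straight into the spindle by up to 22 mm against a spring: 2 N at the start plus 0.4 N per mm (about 10.8 N at the end stop).
- nose_tip (a point): centre of the end face of the rigid black nose (bevelled), at spindle y = -89.5 mm; pin tip to nose tip is 184.5 mm when the spring is free
- dispenser: roll dispenser screwed to the bench: grey base plate 130 x 276 x 8 mm, two blue cheeks 5 mm thick with cups facing each other, steel tear bar in front (top 34 mm above the bench, 55 mm before the axis). Origin on the bench under the middle; y axis points from the black cup to the brass cup (robot's left); the cups' axis runs along y, 72 mm above the bench. The left cheek is fixed.
- pin_cup (a point): centre of the floor of the brass cup on the left cheek. The cup opens toward dispenser -y, is 8 mm deep, 13 mm inside diameter, flared to 17 mm over the outer 4 mm; outside 26 mm diameter at the rim. Its cheek rises 15 mm above the axis.
- nose_cup (a point): centre of the floor of the black cup on the right cheek, clamped at a spacing that differs between starts (floor to floor 176 to 182 mm). The cup opens toward dispenser +y, is 8 mm deep, 18 mm inside diameter, flared to 21 mm over the outer 4 mm, outside 30 mm. Cheek and rim rise 15 mm above the axis.
- sliding_cheek: right blue cheek with the black cup, clamped to the base plate by a brass nut; it does not move. Its origin lies on the bench (the dispenser's origin shifted along y by the change of spacing), same axes as the dispenser.
- ebony_offcut: bystander: black ebony offcut, 63 x 80 x 12 mm; origin under its centre
- oak_offcut: bystander: pale oak offcut, 60 x 79 x 22 mm; origin under its centre
- cork_block: bystander: cork sanding block, 99 x 118 x 30 mm; origin under its centre
- mahogany_slip: bystander: reddish mahogany strip, 34 x 92 x 10 mm; origin under its centre
- abrasive_pad: bystander: white-backed abrasive pad, 58 x 63 x 11 mm; origin under its centre
- empty_core: bystander: empty cardboard core of the used-up roll, standing on end, 33 mm diameter, 115 mm tall; origin under its centre

How it is judged (in metres and radians):
At the end, for the whole second after the job is handed in: the pin tip is within 5 mm of the brass cup's floor centre, the nose tip within 5 mm of the black cup's floor centre, the spindle within 0.06 rad of the cups' axis, the roll on the spindle with its middle within 30 mm of the spindle's origin, both at rest and released (distance between pin_tip and pin_cup below 0.005 m and distance between nose_tip and nose_cup below 0.005 m and angle between the y axis of spindle and the y axis of dispenser, either way round below 0.06 rad and distance between abrasive_roll and spindle below 0.03 m and linear speed of each of abrasive_roll, spindle below 0.02 m/s); the robot touches nothing.
It fails at once if a bystander is moved by more than 30 mm (distance of any of ebony_offcut, oak_offcut, cork_block, mahogany_slip, abrasive_pad, empty_core from where it was at the start of the episode above 0.03 m).
It fails at once if the dispenser is handled roughly: more than 45 N on either cheek (contact force between any of dispenser, sliding_cheek and anything else above 45 N).
It also fails if it takes over 69 s, if anything falls off the work surface, if the arm or the gripper's body presses on something with over 40 N, if the wrist force passes 120 N, or if a joint passes its speed limit or range.

## Robot

A 7-joint arm with a two-finger parallel gripper is mounted at the origin on a cart in front of the work surface, level with it; the furniture and walls round the work are solid. World frame = base frame: x ahead of the robot, y to its left, z up, the work surface at z = 0. Lengths are in mm, angles in rad, forces in N, time in s.
With the tool pointing down it reaches from about 400 to 850 mm from the base axis. Payload 4.5 kg.
Tool frame: the origin (TCP) lies on the centre line of the jaws, within the pads' length; the fingertips stand 17 mm ahead of it and the grasp point (between the pads) lies 2 mm behind it; z points along the fingers, y is the line along which they close (so a half turn about z gives the same grasp; the last joint's range is limited). The gripper opens to 85 mm and grips with 20 to 120 N. Pads are 22 mm wide; open, the fingers measure 114 mm over their backs; the gripper's body (76 mm by 85 mm) begins 54 mm behind the grasp point. The pads swing forward as they close: fully open they stand 13 mm farther back than shut.
Start: joints at [1.223, 0.689, -0.195, 1.565, 0.157, 0.902, -0.215], TCP at [232.901, -580.011, 211.917] pointing down, gripper open.
Joint ranges: [-3.01, 3.01], [-0.46, 2.08], [-1.47, 1.51], [0.13, 2.56], [-1, 4.14], [0.04, 2.09], [-2.66, 2.66]. Speed limits (rad/s): [2.57, 2.57, 3.14, 3.14, 3.14, 3.14, 3.14].

## Interface

Orientations are given as [roll, pitch, yaw] about the fixed x, y, z axes, in that order (R = Rz(yaw) Ry(pitch) Rx(roll)).
In Python, from plant import env gives the robot as it stands.
- The arm moves only by the tool apply_moves, never from a script. Its argument "increments" is a list that holds one entry, the list of rows, each a list of 7 numbers: the shift along the tool's x, y, z in cm, then the turn, a rotation vector about the tool's x, y, z in degrees, then the closure in counts, from 0 (fully open) to 255 (shut). In form: [[[tx, ty, tz, rx, ry, rz, fingers], ...]]. A call has 1 to 8 rows; each row shifts and turns the commanded pose from where the row before left it, along the tool's axes as they then stand; what a row does not reach is not made up. A row lasts 1/8 s, in which the tool goes at most 62.5 mm and 10.7 degrees, less where a joint would pass 70% of its speed; a pose out of reach is approached as far as the arm can. A call with a gripper value outside its range is refused whole. The fingers move at their own pace and stop on an object; "grip_force" is the grip in N (left out, the last holds). Time passes only in rows, so rows that do not move let the fingers close. It gives the time, the measured TCP pose, the force, the opening and the grip force at its end, in the units of the state.
- env.sense(): the state, without advancing time (a new reading comes with each control period).
- env.grab_frame(name): name is "side" or "top" or "wrist"; returns a dict with "frame" (384x512x3 uint8, blue, green, red), "K" (3x3 intrinsics, pixels), "pose" (4x4, takes a point from camera to world coordinates). Camera axes: x right, y down, z forward; pixel columns grow to the right and rows downward; lengths in mm; the calibration is good to about 2 mm. A picture is of the moment at which its call begins. There is no depth.
- env.finish_job(): hands the job in; it is judged then, once.
The state is a dict: "time": time; "joint_positions": joint angles; "qvel": joint speeds; "tau": joint torques, N m; "tool_pos": TCP position; "tool_rot": TCP orientation; "ft_force": force on the tool from outside, world axes, zero at the start; "wrist_torque": the same for the moment, N m; "finger_gap": finger opening in mm; "grasp_force": force on a finger pad.
Only numpy, scipy, OpenCV 4.12 (cv2) and the standard library are available. Lean on these libraries where they do the work, as an engineer would, in place of code of your own. Each camera call takes 0.05 s, during which the arm holds its last target. There are 200 camera calls.

## Working session

There is one attempt and no reset: what is moved stays moved. The work goes in short steps, Python scripts to look and compute and a tool call to move; the robot and the scene stay as the last step left them, time stands still between calls to the robot, and variables do not carry over. Pictures are saved under pics/ and viewed, at most 10 in all, crops included, and the job is handed in when it is done.

Besides the shell and the picture viewer there is one more tool, called after "Request:" as a command line: name --argument value ..., lists and objects as JSON in quotes. apply_moves: Moves the arm, as the interface text tells. Its arguments: {"type":"object","properties":{"increments":{"type":"array"},"grip_force":{"type":"number"}},"required":["increments"]}

```bash
ls; mkdir -p pics
cat > h.py <<'E'
import numpy as np, cv2
from plant import env
def grab(n):
    g=env.grab_frame(n); np.savez(f'/tmp/{n}.npz',f=g['frame'],K=g['K'],P=g['pose']); return g
def load(n):
    d=np.load(f'/tmp/{n}.npz'); return dict(frame=d['f'],K=d['K'],pose=d['P'])
def ray(g,u,v):
    d=g['pose'][:3,:3]@np.linalg.solve(g['K'],[u,v,1.]); return g['pose'][:3,3],d/np.linalg.norm(d)
def onz(g,u,v,z):
    o,d=ray(g,u,v); return o+d*(z-o[2])/d[2]
def proj(g,p):
    c=g['pose'][:3,:3].T@(np.array(p,float)-g['pose'][:3,3]); q=g['K']@c; return q[:2]/q[2]
def tri(g1,p1,g2,p2):
    o1,d1=ray(g1,*p1);o2,d2=ray(g2,*p2)
    A=np.c_[d1,-d2];t=np.linalg.lstsq(A,o2-o1,rcond=None)[0]
    a,b=o1+t[0]*d1,o2+t[1]*d2; return (a+b)/2,np.linalg.norm(a-b)
E
python3 - <<'E'
from h import *
for n in('top','side'):
    g=grab(n); cv2.imwrite(f'pics/{n}0.png',cv2.resize(g['frame'],(800,600),interpolation=cv2.INTER_CUBIC)); print(n,g['K'].round(1).tolist(),g['pose'].round(3).tolist())
print(env.sense())
E
```

```text
pics
top [[439.7, 0.0, 261.7], [0.0, 439.7, 190.1], [0.0, 0.0, 1.0]] [[-0.013, -0.989, 0.146, 386.684], [-0.999, 0.018, 0.028, -108.402], [-0.03, -0.146, -0.989, 1385.713], [0.0, 0.0, 0.0, 1.0]]
side [[379.6, 0.0, 255.3], [0.0, 379.6, 198.3], [0.0, 0.0, 1.0]] [[-0.792, -0.356, 0.497, 26.213], [-0.61, 0.429, -0.666, 672.581], [0.024, -0.83, -0.557, 710.158], [0.0, 0.0, 0.0, 1.0]]
{'time': 0.1, 'joint_positions': array([ 1.22279986,  0.68988312, -0.19448062,  1.56625138,  0.15731109,
        0.90247752, -0.21512737]), 'qvel': array([-0.00044468, -0.00075854, -0.00030544, -0.002687  , -0.00021379,
       -0.0011173 ,  0.00255557]), 'tau': array([-2.94422229e-03, -5.40600550e+01, -1.27135824e+00, -1.58985972e+01,
        9.39923397e-03,  4.44342630e-03, -1.04576358e-05]), 'tool_pos': array([ 232.57431272, -579.45897923,  211.17084223]), 'tool_rot': array([-3.13996919e+00,  1.51792488e-04,  3.81823346e-01]), 'ft_force': array([ 0.35987809, -0.07774506,  0.03031429]), 'wrist_torque': array([ 0.05434655, -0.01066242,  0.02789695]), 'grasp_force': 0.0, 'finger_gap': 85.62786745661963}
```

View pics/top0.png

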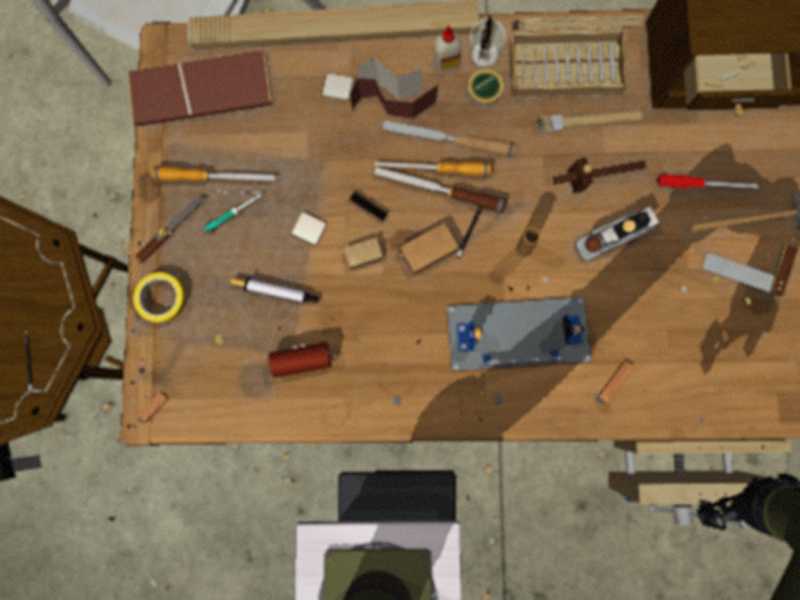

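View pics/side0.png

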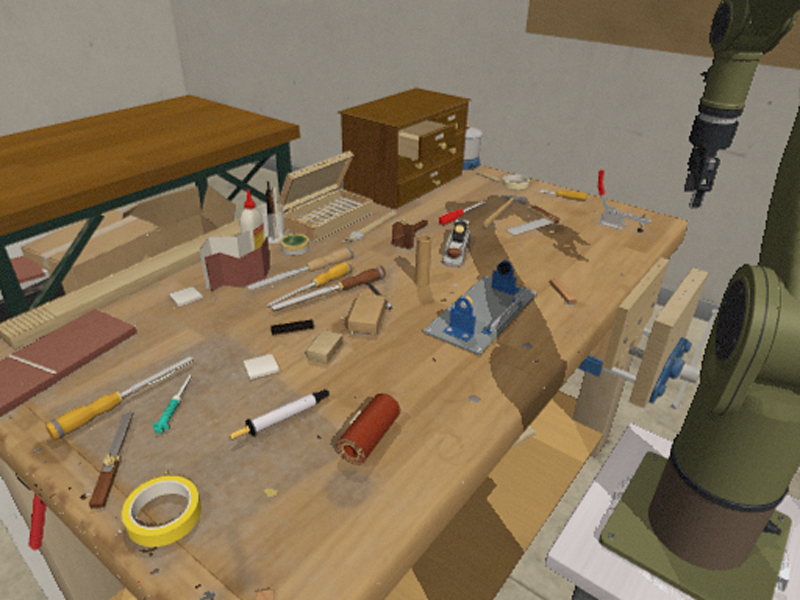

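The top view shows the roll at about (300,360) and the spindle from pin (235,282) to nose (318,297). The dispenser is at about (518,333), with the brass cup at left (477,333) and the black cup at right (572,330). The side view agrees. Next I'll get coarse positions from masks.

```bash
cat >> h.py <<'E'
def blob(g,lo,hi,box):
    x0,y0,x1,y1=box; m=cv2.inRange(cv2.cvtColor(g['frame'],cv2.COLOR_BGR2HSV),np.array(lo),np.array(hi))
    k=np.zeros_like(m);k[y0:y1,x0:x1]=m[y0:y1,x0:x1]
    n,l,s,c=cv2.connectedComponentsWithStats(k)
    i=1+np.argmax(s[1:,4]); pts=np.argwhere(l==i)[:,::-1].astype(np.float32)
    return cv2.minAreaRect(pts),s[i,4],pts
E
python3 - <<'E'
from h import *
t,s=load('top'),load('side')
def ends(r):
    b=cv2.boxPoints(r); 
    e=[np.linalg.norm(b[0]-b[1]),np.linalg.norm(b[1]-b[2])]
    return ((b[0]+b[3])/2,(b[1]+b[2])/2) if e[0]>e[1] else ((b[0]+b[1])/2,(b[2]+b[3])/2)
for nm,lo,hi,bt,bs,z in [('barrel',(0,0,150),(180,60,255),(155,175,205,195),(150,245,215,285),13),
  ('roll',(0,140,40),(12,255,255),(165,212,220,248),(205,245,262,300),26),
  ('pin',(15,120,90),(35,255,255),(143,172,165,190),(140,265,165,285),14),
  ('blue',(100,120,40),(130,255,255),(285,190,385,235),(270,160,350,225),50)]:
    for n,g,b in(('top',t,bt),('side',s,bs)):
        r,a,p=blob(g,lo,hi,b); e=ends(r); print(nm,n,a,np.round(r[0],1),np.round(r[1],1),[onz(g,*q,z).round(1).tolist() for q in e],onz(g,*r[0],z).round(1))
c=t['frame'][185:245,280:385]; c2=s['frame'][160:230,265:350]
cv2.imwrite('pics/disp.png',np.vstack([cv2.resize(c,(560,290),interpolation=2),cv2.resize(c2,(560,310),interpolation=2)]))
E
```

```text
barrel top 212 [175.5 185.8] [35.9  5.9] [[621.9, 260.3, 13.0], [594.8, 147.7, 13.0]] [608.3 203.9  13. ]
barrel side 338 [181.4 262.9] [ 8.1 42.2] [[625.7, 255.1, 13.0], [596.7, 146.8, 13.0]] [611.6 202.6  13. ]
roll top 644 [191.2 229.8] [17.2 40. ] [[456.3, 211.2, 26.0], [477.7, 88.9, 26.0]] [467.  150.1  26. ]
roll side 849 [235.3 273.5] [21.2 49.2] [[454.5, 224.0, 26.0], [486.0, 73.0, 26.0]] [469.3 153.1  26. ]
pin top 45 [151.5 180. ] [9.7 4.6] [[632.3, 296.3, 14.0], [624.1, 265.9, 14.0]] [628.2 281.1  14. ]
pin side 53 [152.8 276.6] [ 3.6 13.4] [[633.5, 297.6, 14.0], [626.5, 265.5, 14.0]] [630.  281.7  14. ]
blue top 122 [298.  214.5] [17. 10.] [[533.2, -181.1, 50.0], [481.4, -179.8, 50.0]] [ 507.2 -180.5   50. ]
blue side 313 [296.2 203.4] [18.  25.2] [[477.1, -114.5, 50.0], [526.4, -240.3, 50.0]] [ 500.6 -174.5   50. ]
```

View pics/disp.png

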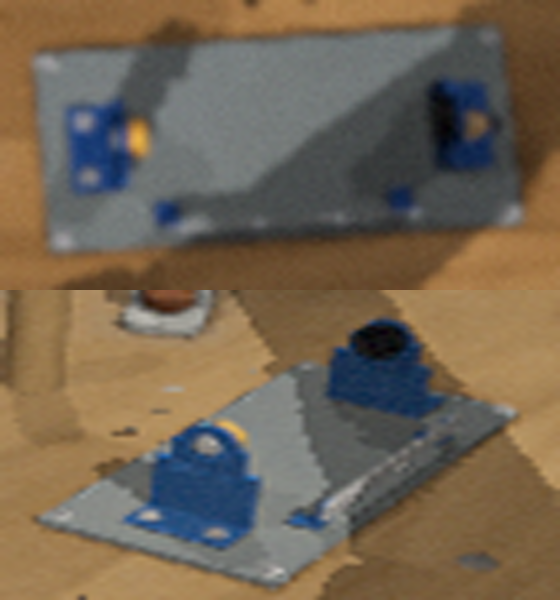

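The crop shows the brass cup at about (140,138) and the black cup at about (440,110) of the top part. I'll write a row planner and hover over the spindle and roll.

```bash
cat > plan.py <<'E'
from h import *
from scipy.spatial.transform import Rotation as R
def plan(wps,start=None,stepmm=45,stepdeg=9,dec=2):
    """wps: (x,y,z,roll,pitch,yaw deg,fingers[,n]); prints rows"""
    s=env.sense(); p,r=(s['tool_pos'],R.from_euler('xyz',s['tool_rot'])) if start is None else start
    rows=[]
    for w in wps:
        tp=np.array(w[:3],float); tr=R.from_euler('xyz',w[3:6],degrees=True)
        d=(r.inv()*tr).as_rotvec(degrees=True)
        n=w[7] if len(w)>7 else max(1,int(np.ceil(max(np.linalg.norm(tp-p)/stepmm,np.linalg.norm(d)/stepdeg))))
        p0,r0=p,r
        for k in range(1,n+1):
            q=p0+(tp-p0)*k/n; rq=r0*R.from_rotvec(d*k/n,degrees=True)
            rows.append([round(float(v),dec) for v in np.r_[r.inv().apply(q-p)/10,(r.inv()*rq).as_rotvec(degrees=True)]]+[w[6]]); p,r=q,rq
    for i in range(0,len(rows),8): print([rows[i:i+8]])
E
python3 -c "
from plan import *
plan([(430,-420,230,180,0,50,0),(600,-100,260,180,0,78,0),(550,210,270,180,0,80,0)],stepmm=60)"
```

```text
[[[4.85, -1.49, -0.37, -0.02, -0.0, -5.62, 0], [4.97, -1.01, -0.38, -0.02, -0.0, -5.62, 0], [5.05, -0.51, -0.38, -0.02, -0.0, -5.62, 0], [5.08, -0.02, -0.38, -0.02, -0.0, -5.62, 0], [5.05, 0.48, -0.38, -0.02, -0.0, -5.62, 0], [5.06, -1.08, -0.43, 0.0, 0.0, -4.0, 0], [5.13, -0.72, -0.43, 0.0, 0.0, -4.0, 0], [5.16, -0.36, -0.43, 0.0, 0.0, -4.0, 0]]]
[[[5.18, -0.0, -0.43, 0.0, 0.0, -4.0, 0], [5.16, 0.36, -0.43, 0.0, 0.0, -4.0, 0], [5.13, 0.72, -0.43, 0.0, 0.0, -4.0, 0], [5.06, 1.07, -0.43, 0.0, 0.0, -4.0, 0], [4.88, -1.89, -0.17, -0.0, 0.0, -0.33, 0], [4.89, -1.86, -0.17, 0.0, 0.0, -0.33, 0], [4.9, -1.83, -0.17, 0.0, 0.0, -0.33, 0], [4.91, -1.8, -0.17, -0.0, 0.0, -0.33, 0]]]
[[[4.92, -1.78, -0.17, -0.0, 0.0, -0.33, 0], [4.93, -1.75, -0.17, 0.0, 0.0, -0.33, 0]]]
```

Request:
apply_moves --increments '[[[4.9,-1.5,-0.4,0,0,-5.6,0],[5,-1,-0.4,0,0,-5.6,0],[5,-0.5,-0.4,0,0,-5.6,0],[5.1,0,-0.4,0,0,-5.6,0],[5,0.5,-0.4,0,0,-5.6,0],[5.1,-1.1,-0.4,0,0,-4,0],[5.1,-0.7,-0.4,0,0,-4,0],[5.2,-0.4,-0.4,0,0,-4,0]]]'

```text
time: 1.1
tool_pos: [504.3, -282.1, 243.7]
tool_rot: [-3.141, 0.0, 1.082]
ft_force: [0.8, 0.2, 1.5]
finger_gap: 85.4
grasp_force: 0.0
```

Request:
apply_moves --increments '[[[5.2,0,-0.4,0,0,-4,0],[5.2,0.4,-0.4,0,0,-4,0],[5.1,0.7,-0.4,0,0,-4,0],[5.1,1.1,-0.4,0,0,-4,0],[4.9,-1.9,-0.2,0,0,-0.3,0],[4.9,-1.9,-0.2,0,0,-0.3,0],[4.9,-1.8,-0.2,0,0,-0.3,0],[4.9,-1.8,-0.2,0,0,-0.3,0]]]'

```text
time: 2.1
tool_pos: [568.7, 107.8, 267.6]
tool_rot: [-3.141, 0.001, 1.38]
ft_force: [0.7, -0.3, -0.4]
finger_gap: 85.9
grasp_force: 0.0
```

Request:
apply_moves --increments '[[[4.9,-1.8,-0.2,0,0,-0.3,0],[4.9,-1.8,-0.2,0,0,-0.3,0],[0,0,0,0,0,0,0]]]'

```text
time: 2.48
tool_pos: [550.0, 215.8, 272.0]
tool_rot: [-3.14, -0.004, 1.4]
ft_force: [-0.4, -0.7, 0.4]
finger_gap: 85.1
grasp_force: 0.0
```

Run:
```python
from h import *
g=grab('wrist'); cv2.imwrite('pics/w1.png',g['frame']); print(g['K'].round(1).tolist(),g['pose'].round(3).tolist()); s=env.sense(); print(s['time'],s['tool_pos'],s['tool_rot'])
for p in [(610,203,13),(467,151,26)]: print(proj(g,p))
```

```text
[[295.5, 0.0, 255.5], [0.0, 295.5, 193.6], [0.0, 0.0, 1.0]] [[0.986, -0.163, -0.044, 559.669], [-0.169, -0.953, -0.252, 280.793], [-0.0, 0.256, -0.967, 435.168], [0.0, 0.0, 0.0, 1.0]]
2.525 [551.19318526 211.83334285 271.61143416] [-3.14060975e+00 -4.55967586e-04  1.39539101e+00]
[299.18233305 164.30324458]
[208.14554229 216.83887883]
```

View pics/w1.png

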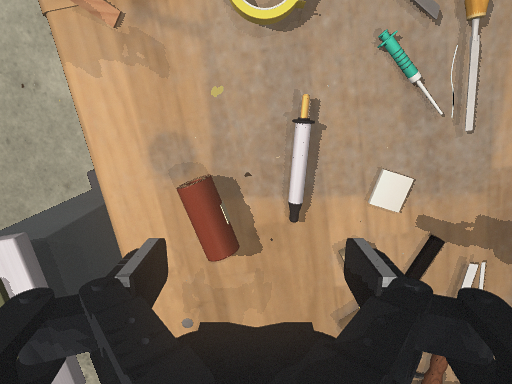

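The wrist view shows the spindle from pin tip (306,95) to nose tip (294,220). The roll runs from (195,180) to (222,257).

Run:
```python
from h import *
g=load('wrist')
def ends(r):
    b=cv2.boxPoints(r); e=[np.linalg.norm(b[0]-b[1]),np.linalg.norm(b[1]-b[2])]
    return ((b[0]+b[3])/2,(b[1]+b[2])/2) if e[0]>e[1] else ((b[0]+b[1])/2,(b[2]+b[3])/2)
for nm,lo,hi,b,z in [('barrel',(0,0,140),(180,60,255),(280,110,325,212),13),('pin',(12,120,90),(35,255,255),(295,85,315,125),15),('nose',(0,0,0),(180,255,60),(285,200,302,225),11),('roll',(0,130,40),(10,255,255),(160,160,250,275),26)]:
    r,a,p=blob(g,lo,hi,b); print(nm,a,np.round(r[0],1),[(q.round(1).tolist(),onz(g,*q,z).round(1).tolist()) for q in ends(r)],onz(g,*r[0],z).round(1),r[1])
    if nm=='roll':
        # silhouette edges -> back to side lines at z=26
        q=[onz(g,*c,26)[:2] for c in cv2.boxPoints(r)]; print(np.round(q,1).tolist())
```

```text
barrel 1186 [298.5 163.2] [([294.20001220703125, 203.10000610351562], [595.1, 146.4, 13.0]), ([302.70001220703125, 123.19999694824219], [622.3, 259.4, 13.0])] [609.2 204.8  13. ] (15.388663291931152, 80.39791870117188)
pin 168 [304.6 105.6] [([303.5, 117.19999694824219], [624.2, 267.1, 15.0]), ([305.79998779296875, 93.9000015258789], [631.2, 296.9, 15.0])] [627.7 282.2  15. ] (7.1642680168151855, 23.482877731323242)
nose 147 [294.3 212.4] [([293.6000061035156, 221.1999969482422], [590.3, 117.4, 11.0]), ([295.0, 203.5], [596.3, 145.0, 11.0])] [593.4 131.3  11. ] (12.124641418457031, 17.771732330322266)
roll 2774 [209.1 219.2] [([192.8000030517578, 180.6999969482422], [456.9, 207.6, 26.0]), ([225.39999389648438, 257.70001220703125], [479.1, 82.3, 26.0])] [467.6 147.2  26. ] (83.66633605957031, 36.37820816040039)
[[431.1, 201.6], [482.4, 213.6], [506.3, 89.6], [451.5, 75.0]]
```

```bash
python3 -c "
from plan import *
plan([(619.3,245.8,100,180,0,76.5,0),(619.3,245.8,20,180,0,76.5,60)],stepmm=45)"
```

```text
[[[0.91, 1.23, 3.43, -0.01, -0.0, 0.69, 0], [0.92, 1.21, 3.43, -0.01, -0.0, 0.69, 0], [0.93, 1.2, 3.43, -0.01, -0.0, 0.69, 0], [0.95, 1.19, 3.43, -0.01, -0.0, 0.69, 0], [0.96, 1.18, 3.43, -0.01, -0.0, 0.69, 0], [-0.0, -0.0, 4.0, -0.0, -0.0, -0.0, 60], [-0.0, -0.0, 4.0, -0.0, -0.0, 0.0, 60]]]
```

Request:
apply_moves --increments '[[[0.9,1.2,3.4,0,0,0.7,0],[0.9,1.2,3.4,0,0,0.7,0],[0.95,1.2,3.45,0,0,0.7,0],[0.95,1.2,3.45,0,0,0.7,0],[0.95,1.2,3.45,0,0,0.7,0],[0,0,4,0,0,0,60],[0,0,3.0,0,0,0,60],[0,0,0,0,0,0,60]]]'

```text
time: 3.52
tool_pos: [619.0, 239.3, 27.5]
tool_rot: [-3.138, 0.006, 1.328]
ft_force: [-0.5, -0.9, 0.5]
finger_gap: 65.5
grasp_force: 0.0
```

```bash
python3 -c "
from h import *
g=grab('wrist');s=env.sense();print(s['time'],s['tool_pos'],s['tool_rot'],s['finger_gap'],s['ft_force'])
cv2.imwrite('pics/w2.png',g['frame'])
for y in(95,61,57.5,44,33,-89): print(y,proj(g,(609+.234*y,203+.972*y,13+.035*y)).round(1))
t=R=s['tool_pos']
print(proj(g,t))"
```

```text
3.575 [620.43924778 240.55567442  29.59966654] [-3.14050171e+00  2.46353399e-03  1.32775854e+00] 65.15154086245472 [-0.30318557  0.22926512  0.25383675]
95 [255.6 129.7]
61 [256.  186.5]
57.5 [256. 192.]
44 [256.1 212.6]
33 [256.2 228.7]
-89 [257. 376.]
[260.12892028 228.85753616]
```

View pics/w2.png

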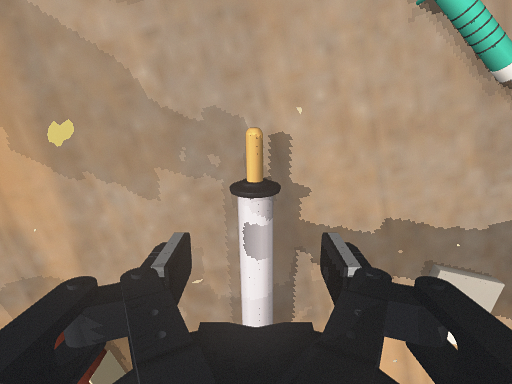

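The flange (256,188) and the barrel are centred between the pads. I'll shift 5 mm, go down and close.

Request:
apply_moves --increments '[[[0.5,0,0.8,0,0,0,60],[0,0,0,0,0,0,230],[0,0,0,0,0,0,230],[0,0,0,0,0,0,230],[0,0,0,0,0,0,230]]]' --grip_force 60

```text
time: 4.2
tool_pos: [621.9, 247.5, 22.6]
tool_rot: [3.141, -0.0, 1.329]
ft_force: [1.2, -0.4, 0.3]
finger_gap: 8.4
grasp_force: 0.0
```

```bash
python3 -c "
from h import *
g=grab('wrist');s=env.sense();print(s['time'],s['tool_pos'],s['finger_gap'],s['grasp_force'],s['ft_force'])
cv2.imwrite('pics/w3.png',g['frame'])"
```

```text
4.25 [621.8352174  247.52581684  22.55638497] 8.456390558689268 0.0 [-0.3563878  -0.26282387  0.51973242]
```

View pics/w3.png

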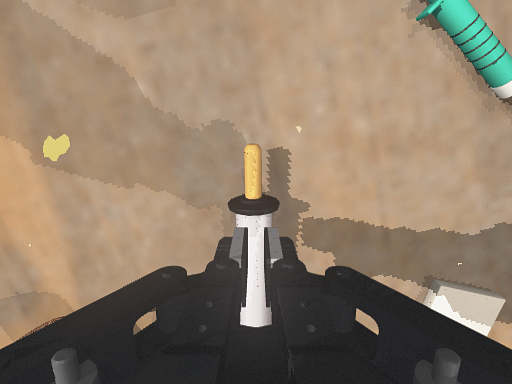

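Request:
apply_moves --increments '[[[0,0,0,0,0,0,255],[0,0,0,0,0,0,255],[0,0,0,0,0,0,255]]]'

```text
time: 4.62
tool_pos: [621.7, 247.5, 22.3]
tool_rot: [3.142, 0.0, 1.33]
ft_force: [-0.7, 0.9, -0.2]
finger_gap: 0.4
grasp_force: 0.0
```

```bash
python3 -c "
from h import *
g=grab('wrist');s=env.sense();print(s['time'],s['tool_pos'],s['finger_gap'],s['grasp_force'],s['ft_force'],s['wrist_torque'])
a=np.load('/tmp/wrist.npz')['f'][180:340,180:330]
cv2.imwrite('pics/w4.png',cv2.resize(a,(560,600),interpolation=2))"
```

```text
4.675 [621.73398522 247.54254413  22.34603084] 0.1872631122894403 0.0 [ 0.38119208 -0.37655786 -0.55488266] [ 0.03344331 -0.01164809  0.00781931]
```

View pics/w4.png

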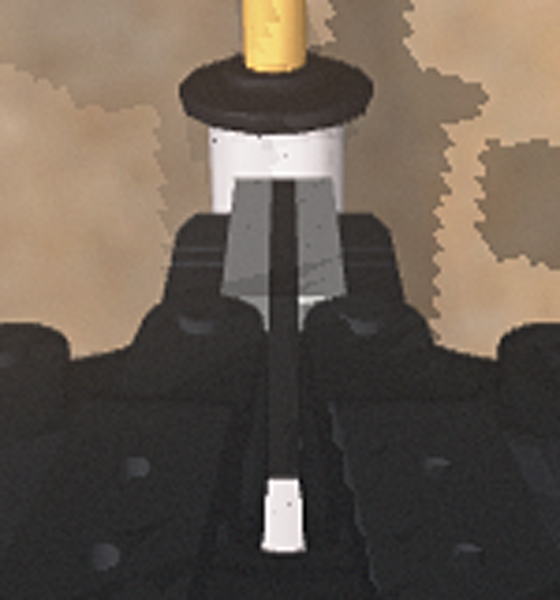

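The crop shows the pads shut on top of the barrel, with their front edge at v≈228, so the fingertips sit higher than I expected. I'll estimate their height from that pixel.

```bash
python3 -c "
from h import *
g=load('wrist');t=np.array([621.73,247.54]);x=np.array([.24,.971])
print(g['pose'].round(3).tolist())
for z in(5,15,25,35,45): print(z,proj(g,(*(t+11*x),z)).round(1),proj(g,(*(t-11*x),z)).round(1))
print(onz(g,256,228,5),onz(g,256,228,25))
for v in (199,204,215): print(v,onz(g,256,v,24), onz(g,256,v,30))
s=env.sense();print(s['joint_positions'])"
```

```text
[[0.971, -0.23, -0.061, 635.722], [-0.238, -0.938, -0.253, 312.203], [0.001, 0.26, -0.966, 185.248], [0.0, 0.0, 0.0, 1.0]]
5 [258.  203.7] [257.8 235.7]
15 [258.1 208.5] [257.9 242.1]
25 [258.3 213.9] [258.1 249.1]
35 [258.5 219.9] [258.3 257. ]
45 [258.7 226.8] [258.5 265.9]
[619.22230768 242.39909893   5.        ] [621.05304571 250.14444326  25.        ]
199 [625.14045692 266.85902806  24.        ] [625.53418037 268.54627431  30.        ]
204 [624.43584026 263.97546753  24.        ] [624.85578238 265.77001059  30.        ]
215 [622.86265718 257.53740142  24.        ] [623.34113718 259.57150384  30.        ]
[-0.28733602  0.99994858 -0.31250662  1.53452809  0.4268356   0.67529991
 -1.04252059]
```

Request:
apply_moves --increments '[[[0,0,-0.5,0,0,0,120],[0,0,0,0,0,0,120],[0,0,0.5,0,0,0,120],[0,0,0.5,0,0,0,120],[0,0,0.4,0,0,0,120],[0,0,0,0,0,0,120]]]'

```text
time: 5.42
tool_pos: [621.3, 247.3, 12.7]
tool_rot: [-3.141, 0.001, 1.33]
ft_force: [0.2, -0.4, 0.5]
finger_gap: 45.4
grasp_force: 0.0
```

Request:
apply_moves --increments '[[[0,0,0.5,0,0,0,120],[0,0,0.5,0,0,0,120],[0,0,0,0,0,0,120]]]'

```text
time: 5.8
tool_pos: [621.3, 247.3, 2.7]
tool_rot: [-3.141, 0.001, 1.33]
ft_force: [0.2, -0.8, -0.2]
finger_gap: 45.0
grasp_force: 0.0
```

```bash
python3 -c "
from h import *
g=grab('wrist');s=env.sense();print(s['time'],s['tool_pos'],s['finger_gap'],s['grasp_force'],s['ft_force'],s['wrist_torque'],g['pose'][:3,3])
cv2.imwrite('pics/w5.png',g['frame'][130:370,100:420])"
```

```text
5.85 [621.55652029 247.44518023   3.07525895] 45.25563472934985 0.0 [ 0.1028418   0.39486731 -0.1486407 ] [ 0.04143292 -0.02312814 -0.02035887] [635.45497403 312.0585486  165.61725542]
```

View pics/w5.png

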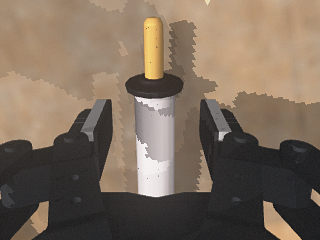

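The pads are still about 25 mm above the bench: corners at (210,230) and (300,230) full-frame, which put the tips near z≈27. The reported TCP therefore lies about 40 mm further out than the description says. I'll use the camera-derived offset and lower carefully.

Request:
apply_moves --increments '[[[0,0,0.5,0,0,0,120],[0,0,0.5,0,0,0,120],[0,0,0.4,0,0,0,120],[0,0,0,0,0,0,120]]]'

```text
time: 6.35
tool_pos: [621.4, 247.4, -11.2]
tool_rot: [-3.141, 0.001, 1.33]
ft_force: [-0.8, -0.1, 0.1]
finger_gap: 45.4
grasp_force: 0.0
```

Request:
apply_moves --increments '[[[0,0,0.3,0,0,0,120],[0,0,0.2,0,0,0,120],[0,0,0,0,0,0,230],[0,0,0,0,0,0,230],[0,0,0,0,0,0,230],[0,0,0,0,0,0,230]]]' --grip_force 60

```text
time: 7.1
tool_pos: [621.7, 247.5, -15.5]
tool_rot: [3.142, 0.0, 1.329]
ft_force: [-0.3, -0.2, 1.6]
finger_gap: 19.9
grasp_force: 58.6
```

Request:
apply_moves --increments '[[[0,0,-0.5,0,0,0,230],[0,0,-1,0,0,0,230],[0,0,-1,0,0,0,230],[0,0,0,0,0,0,230]]]'

```text
time: 7.6
tool_pos: [622.7, 248.1, 10.8]
tool_rot: [3.14, -0.002, 1.329]
ft_force: [0.5, -0.7, -0.4]
finger_gap: 20.0
grasp_force: 58.6
```

```bash
python3 -c "
from h import *
g=grab('wrist');h=grab('side');s=env.sense();print(s['time'],s['tool_pos'],s['finger_gap'],s['grasp_force'],s['ft_force'],s['wrist_torque'],g['pose'][:3,3])
a=g['frame'][100:370,100:420];b=cv2.resize(h['frame'][220:310,120:240],(360,270),interpolation=2)
cv2.imwrite('pics/w6.png',np.hstack([a,b]))"
```

```text
7.7 [621.80923422 247.56147342   9.61010159] 19.735478995870086 58.63277971744537 [-0.65752834  0.50661774 -1.44918626] [0.0479507  0.02205802 0.0044781 ] [636.35975377 312.51185663 173.83630214]
```

View pics/w6.png

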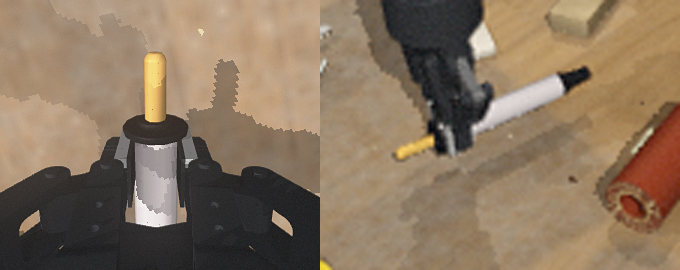

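The spindle is held just behind the flange: pin tip at (254,152) and flange at (256,230) in the wrist frame, and the side view shows the nose end pointing up a little. Next I'll triangulate its ends.

Run:
```python
from plan import *
t=grab('top');g=load('wrist');h=load('side')
def ends(r):
    b=cv2.boxPoints(r); e=[np.linalg.norm(b[0]-b[1]),np.linalg.norm(b[1]-b[2])]
    return ((b[0]+b[3])/2,(b[1]+b[2])/2) if e[0]>e[1] else ((b[0]+b[1])/2,(b[2]+b[3])/2)
B=((0,0,140),(180,70,255));P=((12,120,90),(35,255,255));N=((0,0,0),(180,255,70))
def f(n,im,c,box):
    r,a,p=blob(im,*c,box); e=ends(r); print(n,a,np.round(r[0],1),np.round(e,1).tolist()); return e
f('pin w',g,P,(235,140,275,240)); f('pin s',h,P,(140,255,170,280)); 
f('nose s',h,N,(296//3+200,240,320,260)) if 0 else None
f('barrel s',h,B,(170,235,225,268)); f('barrel t',t,B,(150,170,205,200)); f('nose s',h,N,(300-300+195,238,222,255)); f('nose t',t,N,(185,180,215,200))
s=env.sense();print(s['tool_pos'],s['tool_rot'])
p=s['tool_pos']; d=np.array([.234,.972,.035])
o=np.array([609,203,13])+[0,0,p[2]+15.5]
for y in(95,64,57.5,-57.5,-73.5,-89.5): print(y,'w',proj(g,o+d*y).round(1),'s',proj(h,o+d*y).round(1),'t',proj(t,o+d*y).round(1))
```

```text
pin w 1455 [254.5 187. ] [[254.5, 152.0], [254.5, 222.0]]
pin s 54 [151.1 268.7] [[144.89999389648438, 271.79998779296875], [157.3000030517578, 265.6000061035156]]
barrel s 247 [184.8 255.1] [[169.39999389648438, 262.79998779296875], [200.1999969482422, 247.39999389648438]]
barrel t 191 [177.3 185.3] [[162.5, 182.10000610351562], [192.10000610351562, 188.60000610351562]]
nose s 42 [204.8 245.6] [[200.8000030517578, 247.60000610351562], [208.8000030517578, 243.60000610351562]]
nose t 34 [197.1 188.6] [[192.89999389648438, 187.89999389648438], [201.3000030517578, 189.3000030517578]]
[621.58806047 247.4332311    9.30161267] [-3.14145837e+00  3.16159526e-04  1.32958688e+00]
95 w [252.5 155.9] s [146.6 271.6] t [144.6 177.7]
64 w [253.  220.1] s [158.3 266.4] t [154.2 179.8]
57.5 w [253.  232.5] s [160.7 265.4] t [156.2 180.3]
-57.5 w [254.3 408.5] s [200.3 248. ] t [191.9 188.4]
-73.5 w [254.4 427.8] s [205.5 245.7] t [196.9 189.5]
-89.5 w [254.5 446.2] s [210.5 243.5] t [201.9 190.6]
```

```bash
python3 -c "
from plan import *
plan([(590,270,70,180,0,82,230),(432,355,60,180,2,100,230),(432,355,-4,180,2,100,230)],stepmm=45)"
```

```text
[[[0.72, -1.8, -3.03, -0.0, 0.01, -2.91, 230], [0.81, -1.76, -3.03, -0.0, 0.01, -2.91, 230], [1.55, -4.21, 0.25, -0.08, -0.5, -4.5, 230], [1.88, -4.07, 0.23, -0.08, -0.5, -4.5, 230], [2.2, -3.91, 0.21, -0.08, -0.5, -4.5, 230], [2.5, -3.73, 0.18, -0.08, -0.5, -4.5, 230], [0.11, -0.0, 3.2, 0.0, 0.0, 0.0, 230], [0.11, -0.0, 3.2, 0.0, 0.0, -0.0, 230]]]
```

Request:
apply_moves --increments '[[[0.7,-1.8,-3,0,0,-2.9,230],[0.8,-1.8,-3,0,0,-2.9,230],[1.6,-4.2,0.2,0,-0.5,-4.5,230],[1.9,-4.1,0.2,0,-0.5,-4.5,230],[2.2,-3.9,0.2,0,-0.5,-4.5,230],[2.5,-3.7,0.2,0,-0.5,-4.5,230],[0,0,3.2,0,0,0,230],[0,0,3.0,0,0,0,230]]]'

```text
time: 8.75
tool_pos: [431.6, 354.2, -2.3]
tool_rot: [-3.136, 0.034, 1.747]
ft_force: [1.1, -0.1, -1.7]
finger_gap: 20.3
grasp_force: 58.8
```

Request:
apply_moves --increments '[[[0,0,0,0,0,0,230],[0,0,0,0,0,0,230]]]'

```text
time: 9.0
tool_pos: [432.5, 353.9, -1.0]
tool_rot: [-3.137, 0.034, 1.745]
ft_force: [-0.3, -0.4, -0.7]
finger_gap: 19.7
grasp_force: 58.8
```

```bash
cat > m.py <<'E'
from plan import *
def ends(r):
    b=cv2.boxPoints(r); e=[np.linalg.norm(b[0]-b[1]),np.linalg.norm(b[1]-b[2])]
    return ((b[0]+b[3])/2,(b[1]+b[2])/2) if e[0]>e[1] else ((b[0]+b[1])/2,(b[2]+b[3])/2)
B=((0,0,140),(180,70,255));P=((12,120,90),(35,255,255));N=((0,0,0),(180,255,70));RED=((0,130,40),(12,255,255))
def f(n,im,c,p,half=20):
    x,y=map(int,p); box=(max(x-half,0),max(y-half,0),x+half,y+half)
    try: r,a,_=blob(im,*c,box)
    except ValueError: print(n,'none');return
    e=ends(r); print(n,'area',a,'c',np.round(r[0],1),'ends',np.round(e,1).tolist(),'size',np.round(r[1],1)); return e
def spin(): # spindle origin & dir from tool, axis 30 above TCP at s=46
    s=env.sense(); r=R.from_euler('xyz',s['tool_rot']); d=r.apply([1,0,0]); d=r.apply([np.cos(np.radians(2)),0,-np.sin(np.radians(2))])
    return s['tool_pos']+r.apply([0,0,-30])-46*d,d,s
E
python3 - <<'E'
from m import *
t=grab('top');h=grab('side');o,d,s=spin();print(s['time'],s['tool_pos'],s['tool_rot'],s['ft_force'],s['finger_gap'],'o',o,'d',d)
for y in(95,57.5,-57.5,-89.5): print(y,'s',proj(h,o+d*y).round(1),'t',proj(t,o+d*y).round(1))
for n,g in(('s',h),('t',t)):
    f('pin '+n,g,P,proj(g,o+d*80),15);f('barrel '+n,g,B,proj(g,o-d*30),22);f('nose '+n,g,N,proj(g,o-d*78),9);f('roll '+n,g,RED,proj(g,(467.5,150,26)),30)
E
```

```text
9.1 [432.88990047 354.2241066   -0.46250575] [-3.137866    0.03295883  1.7445628 ] [ 0.6756186   0.31173164 -0.86922939] 20.07394425312237 o [440.7762825  309.90891396  29.43140782] d [-0.17276489  0.98496117  0.00194751]
95 s [171.4 352.9] t [109.3 244.8]
57.5 s [182.8 338.7] t [121.2 242.5]
-57.5 s [213.3 300.6] t [157.7 235.6]
-89.5 s [220.7 291.4] t [167.9 233.6]
pin s area 107 c [175.1 347.1] ends [[171.5, 354.79998779296875], [178.60000610351562, 339.29998779296875]] size [ 9.3 17. ]
barrel s area 181 c [208.3 306.8] ends [[201.5, 313.5], [215.0, 300.0]] size [ 9.9 19.1]
nose s area 53 c [216.8 295.8] ends [[213.3000030517578, 299.20001220703125], [220.3000030517578, 292.20001220703125]] size [6.4 9.9]
roll s area 865 c [236.6 273.1] ends [[221.1999969482422, 291.5], [251.89999389648438, 254.6999969482422]] size [21.5 47.9]
pin t area 38 c [105.5 256. ] ends [[99.0, 256.0], [112.0, 256.0]] size [ 2. 13.]
barrel t area 120 c [148.2 238.4] ends [[138.5, 240.5], [157.89999389648438, 236.39999389648438]] size [ 6.8 19.8]
nose t area 47 c [163.  235.5] ends [[158.0, 235.5], [168.0, 235.5]] size [ 5. 10.]
roll t area 660 c [191.3 229.8] ends [[171.39999389648438, 233.8000030517578], [211.1999969482422, 225.89999389648438]] size [17.5 40.6]
```

The spindle lines up with the roll in both views and is about 4 mm high. I'll lower it and begin the insertion.

Request:
apply_moves --increments '[[[0,0,0.4,0,0,0,230],[-1.5,0,0.05,0,0,0,230],[-1.5,0,0.05,0,0,0,230],[-1,0,0.04,0,0,0,230],[-1,0,0.04,0,0,0,230],[0,0,0,0,0,0,230]]]'

```text
time: 9.85
tool_pos: [441.1, 302.8, -5.7]
tool_rot: [-3.136, 0.035, 1.744]
ft_force: [0.3, 0.6, -0.7]
finger_gap: 19.9
grasp_force: 58.9
```

```bash
cat > c.py <<'E'
from m import *
import sys
t=grab('top');h=grab('side');o,d,s=spin();print(s['time'],s['tool_pos'],s['tool_rot'],s['ft_force'],s['wrist_torque'],s['finger_gap'],'o',o.round(1),'d',d.round(3))
c=eval(sys.argv[1]) if len(sys.argv)>1 else (467.5,150,26)
for n,g in(('s',h),('t',t)):
    f('pin '+n,g,P,proj(g,o+d*80),15);f('barrel '+n,g,B,proj(g,o),22);f('nose '+n,g,N,proj(g,o-d*80),9);f('roll '+n,g,RED,proj(g,c),30)
    print('pred pin',proj(g,o+95*d).round(1),'fl',proj(g,o+59*d).round(1),'b0',proj(g,o-57.5*d).round(1),'nose',proj(g,o-89.5*d).round(1))
E
python3 c.py
```

```text
9.95 [440.76887332 304.64765136  -5.63079375] [-3.13637471  0.03352948  1.74526904] [ 1.1362171   0.22538764 -0.91007271] [0.10342295 0.00468448 0.01674566] 19.505184232149684 o [448.7 260.4  24.3] d [-0.173  0.985  0.001]
pin s area 97 c [190.2 330.1] ends [[186.60000610351562, 337.29998779296875], [193.8000030517578, 322.8999938964844]] size [ 8.5 16.1]
barrel s area 123 c [221.5 292. ] ends [[216.3000030517578, 297.29998779296875], [226.8000030517578, 286.79998779296875]] size [ 9.2 14.8]
nose s none
roll s area 810 c [236.  272.4] ends [[221.8000030517578, 291.29998779296875], [250.1999969482422, 253.39999389648438]] size [21.2 47.4]
pred pin [187.  335.8] fl [196.9 323.3] b0 [225.1 287.9] nose [231.9 279.3]
pin t area 73 c [123. 253.] ends [[115.0, 253.0], [131.0, 253.0]] size [16.  4.]
barrel t area 102 c [164.3 235.6] ends [[156.39999389648438, 237.39999389648438], [172.1999969482422, 233.8000030517578]] size [ 6.7 16.2]
nose t area 7 c [174.5 225.5] ends [[173.0, 225.5], [176.0, 225.5]] size [1. 3.]
roll t area 654 c [191.5 229.9] ends [[171.89999389648438, 233.60000610351562], [211.0, 226.1999969482422]] size [17.5 39.9]
pred pin [125.8 242.1] fl [137.2 239.9] b0 [174.  232.8] nose [184.2 230.9]
```

Request:
apply_moves --increments '[[[-0.5,0,-0.13,0,0,0,230],[-1,0,0.03,0,0,0,230],[-1,0,0.03,0,0,0,230],[-1,0,0.04,0,0,0,230],[0,0,0,0,0,0,230]]]'

```text
time: 10.58
tool_pos: [447.2, 268.0, -4.2]
tool_rot: [-3.136, 0.036, 1.743]
ft_force: [0.5, -0.9, -0.8]
finger_gap: 19.9
grasp_force: 58.9
```

```bash
python3 c.py
```

```text
10.675 [446.91037715 269.91666914  -4.15323005] [-3.13635333  0.03375789  1.74490939] [ 0.26618524  0.08654072 -1.3773329 ] [ 0.11176601 -0.0422942  -0.0376107 ] 20.01073969870632 o [454.9 225.6  25.8] d [-0.173  0.985  0.001]
pin s area 118 c [198.4 319.7] ends [[192.0, 327.79998779296875], [204.89999389648438, 311.70001220703125]] size [ 9.4 20.6]
barrel s area 20 c [207. 306.] ends [[207.0, 303.0], [207.0, 309.0]] size [6. 4.]
nose s none
roll s area 729 c [238.6 269.6] ends [[226.8000030517578, 285.1000061035156], [250.5, 254.1999969482422]] size [20.7 39. ]
pred pin [196.7 323.1] fl [206.  311.3] b0 [232.5 278. ] nose [239.  269.9]
pin t area 66 c [134. 250.] ends [[126.0, 250.0], [142.0, 250.0]] size [ 4. 16.]
barrel t area 18 c [170.5 235. ] ends [[170.5, 233.0], [170.5, 237.0]] size [4. 3.]
nose t area 3 c [184. 224.] ends [[185.0, 224.0], [183.0, 224.0]] size [2. 0.]
roll t area 651 c [191.6 230. ] ends [[171.89999389648438, 233.6999969482422], [211.1999969482422, 226.1999969482422]] size [17.3 40. ]
pred pin [136.8 239.9] fl [148.2 237.7] b0 [185.1 230.6] nose [195.2 228.7]
```

Request:
apply_moves --increments '[[[-1,0,0.03,0,0,0,230],[-1,0,0.04,0,0,0,230],[-1,0,0.03,0,0,0,230],[-1,0,0.04,0,0,0,230],[0,0,0,0,0,0,230]]]'

```text
time: 11.3
tool_pos: [454.0, 228.7, -4.2]
tool_rot: [-3.136, 0.036, 1.743]
ft_force: [-0.6, -0.3, 0.1]
finger_gap: 20.0
grasp_force: 58.9
```

```bash
python3 c.py
```

```text
11.4 [453.8378541  230.53484595  -4.18727952] [-3.13636634  0.03375714  1.74498658] [ 0.83590064  0.50322394 -0.82441901] [0.08707305 0.07550726 0.0285965 ] 19.882491121859793 o [461.8 186.3  25.7] d [-0.173  0.985  0.001]
pin s area 68 c [210.5 305.4] ends [[206.0, 311.0], [215.0, 299.79998779296875]] size [ 4.7 14.4]
barrel s area 19 c [217.8 293.2] ends [[216.0, 295.0], [219.5, 291.5]] size [4.2 4.9]
nose s none
roll s area 419 c [243.5 263.9] ends [[236.0, 273.20001220703125], [251.0, 254.60000610351562]] size [20.  23.9]
pred pin [207.  310.1] fl [215.7 299.1] b0 [240.5 267.9] nose [246.6 260.3]
pin t area 53 c [146.5 248. ] ends [[141.0, 248.0], [152.0, 248.0]] size [ 4. 11.]
barrel t area 2 c [160.  251.5] ends [[160.0, 252.0], [160.0, 251.0]] size [1. 0.]
nose t area 9 c [200.  221.1] ends [[196.0, 221.8000030517578], [204.10000610351562, 220.39999389648438]] size [0.8 8.2]
roll t area 651 c [191.7 229.7] ends [[172.0, 233.39999389648438], [211.39999389648438, 226.0]] size [17.7 40.1]
pred pin [149.5 237.5] fl [160.9 235.3] b0 [197.7 228.2] nose [207.9 226.3]
```

Request:
apply_moves --increments '[[[-0.8,0,0.03,0,0,0,230],[0,0,0,0,0,0,230],[0,0,0,0,0,0,100],[0,0,0,0,0,0,100],[0,0,0,0,0,0,100],[2,0,-0.07,0,0,0,100],[2.2,0,-0.08,0,0,0,100],[0,0,0,0,0,0,216]]]'

```text
time: 12.4
tool_pos: [447.0, 268.4, -4.1]
tool_rot: [-3.137, 0.03, 1.75]
ft_force: [0.1, -0.8, -0.4]
finger_gap: 35.2
grasp_force: 0.0
```

Request:
apply_moves --increments '[[[0,0,0,0,0,0,216],[0,0,0,0,0,0,216],[0,0,0,0,0,0,216]]]'

```text
time: 12.78
tool_pos: [448.1, 262.9, -4.2]
tool_rot: [-3.136, 0.035, 1.744]
ft_force: [-0.2, 0.0, -0.3]
finger_gap: 12.5
grasp_force: 0.0
```

Run:
```python
from m import *
g=grab('wrist');s=env.sense();print(s['time'],s['tool_pos'],s['finger_gap'],s['grasp_force'],s['ft_force'])
o=np.array([464,177,26]);d=np.array([-.173,.985,0])
for y in(95,64,59,40): print(y,proj(g,o+d*y).round(1))
f('pin',g,P,proj(g,o+d*80),45); f('roll',g,RED,proj(g,o-d*20),90)
cv2.imwrite('pics/w7.png',g['frame'])
```

```text
12.825 [448.03745242 263.08805222  -4.19702521] 13.065447151787604 0.0 [-0.1137986   0.23413952  0.78214095]
95 [259.5 242.3]
64 [259.2 296.8]
59 [259.2 304.9]
40 [259.1 334.6]
pin area 1150 c [254.5 265. ] ends [[254.5, 234.0], [254.5, 296.0]] size [62. 19.]
roll none
```

View pics/w7.png

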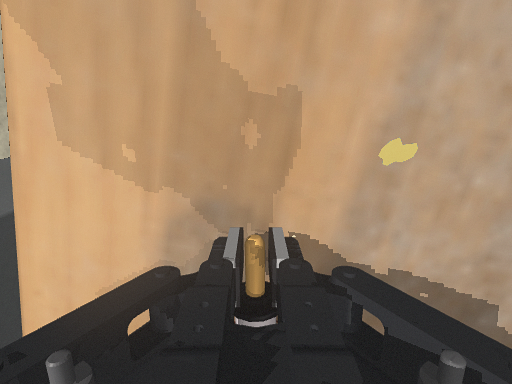

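The pin is straddled, with its tip at (255,234) and the flange just behind the pads. Now I'll push on the collar.

Request:
apply_moves --increments '[[[-0.9,0,0.03,0,0,0,216],[-0.9,0,0.03,0,0,0,216],[-0.8,0,0.03,0,0,0,216],[-0.8,0,0.03,0,0,0,216],[-0.2,0,0,0,0,0,216],[0,0,0,0,0,0,216]]]'

```text
time: 13.58
tool_pos: [454.1, 227.9, -4.1]
tool_rot: [-3.136, 0.035, 1.745]
ft_force: [-0.1, -0.6, 1.0]
finger_gap: 13.2
grasp_force: 0.0
```

```bash
cat > d.py <<'E'
from m import *
g=grab('wrist');t=grab('top');s=env.sense();print(s['time'],s['tool_pos'],s['finger_gap'],s['ft_force'])
e=f('pin',g,P,(255,260),50)
for q in e: print(onz(g,*q,28 if q[1]<270 else 28))
f('roll',t,RED,proj(t,(467.5,150,26)),32)
r=blob(t,*RED,(150,200,230,260))[0]; print(onz(t,*r[0],26))
f('nose t',t,((0,0,0),(180,255,60)),proj(t,(487,45,26)),12)
E
python3 d.py
```

```text
13.675 [453.97785875 228.33010917  -4.15735045] 13.188093624799189 [-0.3897026   0.66092482 -0.84141101]
pin area 1206 c [255.5 245.5] ends [[255.5, 214.0], [255.5, 277.0]] size [63. 19.]
[448.97937237 250.44575414  28.        ]
[454.80882179 217.45403305  28.        ]
roll area 661 c [191.2 230. ] ends [[171.8000030517578, 233.8000030517578], [210.60000610351562, 226.10000610351562]] size [17.7 39.6]
[466.60006887 149.94746671  26.        ]
nose t area 28 c [214.5 226. ] ends [[214.5, 223.0], [214.5, 229.0]] size [6. 5.]
```

Request:
apply_moves --increments '[[[-0.4,0,0.02,0,0,0,216],[-0.3,0,0.01,0,0,0,216],[-0.2,0,0,0,0,0,216],[0,0,0,0,0,0,216]]]'

```text
time: 14.18
tool_pos: [455.7, 219.4, -4.2]
tool_rot: [-3.136, 0.034, 1.745]
ft_force: [1.0, 1.1, -1.0]
finger_gap: 13.3
grasp_force: 0.6
```

```bash
python3 d.py
```

```text
14.275 [455.71238176 219.39178968  -4.14124151] 13.15263816787203 [-0.14974023  1.59655215 -0.27458273]
pin area 1212 c [255.5 244. ] ends [[255.5, 212.0], [255.5, 276.0]] size [64. 19.]
[450.44611572 242.86478075  28.        ]
[456.35599921 209.4650878   28.        ]
roll area 646 c [192.2 229.5] ends [[172.6999969482422, 233.10000610351562], [211.6999969482422, 225.89999389648438]] size [17.8 39.7]
[467.91786509 146.85474496  26.        ]
nose t area 46 c [216. 226.] ends [[212.0, 226.0], [220.0, 226.0]] size [6. 8.]
```

```bash
python3 -c "
from plan import *
plan([(455.7,219.4,90,180,1,100,0),(468,147.3,90,180,0,100,0),(468,147.3,0,180,0,100,0)],stepmm=40)"
```

```text
[[[-0.11, -0.02, -3.14, -0.1, 0.33, -0.01, 0], [-0.09, -0.01, -3.14, -0.1, 0.33, -0.01, 0], [-0.07, -0.01, -3.14, -0.1, 0.33, -0.01, 0], [-3.66, -0.02, 0.06, 0.0, 0.5, 0.0, 0], [-3.66, -0.02, 0.03, 0.0, 0.5, -0.0, 0], [0.0, -0.0, 3.0, -0.0, 0.0, 0.0, 0], [0.0, -0.0, 3.0, -0.0, 0.0, 0.0, 0], [0.0, -0.0, 3.0, -0.0, 0.0, 0.0, 0]]]
```

Request:
apply_moves --increments '[[[0.3,0,0,0,0,0,100],[-0.1,0,-3.1,0,0.3,0,60],[-0.1,0,-3.1,0,0.3,0,0],[-0.1,0,-3.1,0,0.4,0,0],[-3.6,0,0,0,0.5,0,0],[-3.7,0,0,0,0.5,0,0],[0,0,0,0,0,0,0]]]'

```text
time: 15.15
tool_pos: [468.4, 145.3, 89.5]
tool_rot: [-3.134, 0.004, 1.738]
ft_force: [0.1, -0.1, 0.6]
finger_gap: 85.3
grasp_force: 0.0
```

Run:
```python
from m import *
g=grab('wrist');t=grab('top');h=grab('side');s=env.sense();print(s['time'],s['tool_pos'],s['tool_rot'],s['finger_gap'])
for n,im in(('w',g),('t',t),('s',h)):
    u=proj(im,(468,147,26)); print(n,u); e=f('roll',im,RED,u,90 if n=='w' else 32)
    if e: print([onz(im,*q,26).round(1).tolist() for q in e])
    e=f('pin',im,P,proj(im,(453,227,26)),40 if n=='w' else 10)
    if e: print([onz(im,*q,26).round(1).tolist() for q in e])
```

```text
15.3 [468.26581774 151.28391122  89.80643613] [-3.13644453e+00 -1.35525166e-03  1.74564541e+00] 85.20867080373534
w [257.38802229 198.15281388]
roll area 9929 c [257. 202.] ends [[257.0, 124.0], [257.0, 280.0]] size [156.  68.]
[[458.0, 203.7, 26.0], [480.1, 74.5, 26.0]]
pin area 577 c [256.  92.] ends [[256.0, 70.0], [256.0, 114.0]] size [44. 12.]
[[450.9, 240.4, 26.0], [456.0, 210.6, 26.0]]
t [192.14265797 229.49472813]
roll area 270 c [202.6 227.8] ends [[193.6999969482422, 229.3000030517578], [211.60000610351562, 226.3000030517578]] size [17.3 18.1]
[[468.5, 142.1, 26.0], [476.9, 86.6, 26.0]]
pin none
s [237.27752084 272.32604684]
roll area 802 c [237.4 272.2] ends [[222.3000030517578, 290.20001220703125], [252.5, 254.3000030517578]] size [21.5 47. ]
[[457.7, 214.6, 26.0], [479.4, 70.5, 26.0]]
pin area 77 c [221.2 293.6] ends [[214.3000030517578, 295.8999938964844], [228.10000610351562, 291.29998779296875]] size [ 9.5 14.5]
[[460.6, 239.3, 26.0], [444.8, 208.5, 26.0]]
```

Request:
apply_moves --increments '[[[-0.4,0,3,0,0,0,0],[0,0,3.5,0,0,0,0],[0,0,2.5,0,0,0,0],[0,0,1.0,0,0,0,0],[0,0,0,0,0,0,0]]]'

```text
time: 15.92
tool_pos: [468.1, 147.3, -10.5]
tool_rot: [-3.136, -0.001, 1.747]
ft_force: [0.2, 0.0, 0.3]
finger_gap: 85.6
grasp_force: 0.0
```

Request:
apply_moves --increments '[[[0,0,0.6,0,0,0,0],[0,0,0,0,0,0,150],[0,0,0,0,0,0,150],[0,0,0,0,0,0,150]]]' --grip_force 60

```text
time: 16.42
tool_pos: [468.9, 146.3, -15.6]
tool_rot: [-3.137, -0.001, 1.745]
ft_force: [-0.5, 0.1, 5.8]
finger_gap: 50.5
grasp_force: 62.6
```

Roll gripped. I'll lift it and, in the same step, get the dispenser and bystander positions from the stored top and side frames.

Request:
apply_moves --increments '[[[0,0,-0.5,0,0,0,150],[0,0,-2,0,0,0,150],[0,0,-4,0,0,0,150],[0,0,-4,0,0,0,150],[0,0,0,0,0,0,150]]]'

```text
time: 17.05
tool_pos: [470.6, 146.7, 91.0]
tool_rot: [-3.141, -0.002, 1.744]
ft_force: [1.4, -0.9, -3.8]
finger_gap: 50.4
grasp_force: 64.1
```

Run:
```python
from m import *
g=grab('wrist');t=load('top');h=load('side');s=env.sense();print(s['time'],s['tool_pos'],s['tool_rot'],s['finger_gap'],s['ft_force'],s['wrist_torque'])
f('roll',g,RED,(257,200),90); f('pin',g,P,(256,92),50)
hsv=cv2.cvtColor(t['frame'],cv2.COLOR_BGR2HSV)
m=cv2.inRange(hsv,np.array((0,0,25)),np.array((180,70,200)));k=np.zeros_like(m);k[180:245,275:390]=m[180:245,275:390]
# add blue/yellow inside
k|=0
b=cv2.inRange(hsv,np.array((100,100,30)),np.array((130,255,255)));k[180:245,275:390]|=b[180:245,275:390]
k=cv2.morphologyEx(k,cv2.MORPH_OPEN,np.ones((3,3)))
n,l,st,c=cv2.connectedComponentsWithStats(k);i=1+np.argmax(st[1:,4]);r=cv2.minAreaRect(np.argwhere(l==i)[:,::-1].astype(np.float32))
print('plate',st[i],[onz(t,*q,8).round(1).tolist() for q in cv2.boxPoints(r)],onz(t,*r[0],8))
for bx in((285,195,325,225),(350,195,385,222)):
  for nm,c in(('blue',((100,120,40),(130,255,255))),('brass',((15,110,90),(35,255,255)))):
    try: r,a,p=blob(t,*c,bx); print(nm,a,np.round(r[0],1),np.round(r[1],1),onz(t,*r[0],72))
    except ValueError: pass
for bx in((285,195,325,230),(310,160,350,195)):
  bx=(270,185,305,225) if bx[0]==285 else bx
  for nm,c in(('blue',((100,120,40),(130,255,255))),('brass',((15,110,90),(35,255,255))),('black',((0,0,0),(180,255,45)))):
    try: r,a,p=blob(h,*c,bx); print('side',nm,a,np.round(r[0],1),np.round(r[1],1),p.min(0),p.max(0))
    except ValueError: pass
print('core',onz(t,339,152,60))
```

```text
17.1 [469.56145665 146.10614392  89.47499078] [-3.13799902e+00 -9.54981457e-04  1.74396384e+00] 50.23558240627704 [ 0.15552822 -0.3615563  -3.29382731] [0.03361214 0.02806663 0.01364421]
roll area 18467 c [255.  211.5] ends [[255.0, 134.0], [255.0, 289.0]] size [155. 130.]
pin area 1302 c [254.5  80. ] ends [[254.5, 42.0], [254.5, 118.0]] size [76. 25.]
plate [ 286  190   92   47 3513] [[571.7, -145.4, 8.0], [587.0, -425.3, 8.0], [456.1, -427.9, 8.0], [440.5, -151.9, 8.0]] [ 513.35610176 -287.92097273    8.        ]
blue 123 [297.8 215.2] [17.6 10. ] [ 503.20738918 -178.66803671   72.        ]
brass 44 [286.  213.5] [21.  2.] [ 508.7758083  -143.50241973   72.        ]
blue 114 [366.1 210.5] [17.5  9.3] [ 514.03259991 -382.17543132   72.        ]
brass 216 [379.5 208. ] [26.  9.] [ 520.72395034 -422.06409773   72.        ]
side blue 309 [296.2 203.4] [18.  25.2] [284. 190.] [303. 217.]
side brass 377 [284.  197.5] [25. 28.] [270. 185.] [298. 210.]
side blue 184 [321.9 180.2] [18.  14.9] [315. 170.] [331. 188.]
side brass 761 [329.5 177. ] [34. 39.] [310. 160.] [349. 194.]
side black 43 [322.  171.5] [7. 6.] [319. 168.] [325. 175.]
core [ 696.70700846 -310.46490735   60.        ]
```

```bash
python3 -c "
from plan import *
plan([(480,20,150,180,0,97,150),(400,-330,170,180,0,93.2,150)],stepmm=55)"
```

```text
[[[-4.2, -0.39, -2.02, -0.07, -0.02, 0.97, 150], [-4.21, -0.31, -2.02, -0.07, -0.02, 0.97, 150], [-4.21, -0.24, -2.02, -0.07, -0.02, 0.97, 150], [-4.82, -1.74, -0.29, 0.0, -0.0, 0.54, 150], [-4.84, -1.7, -0.29, 0.0, -0.0, 0.54, 150], [-4.86, -1.65, -0.29, 0.0, -0.0, 0.54, 150], [-4.87, -1.61, -0.29, 0.0, -0.0, 0.54, 150], [-4.89, -1.56, -0.29, 0.0, -0.0, 0.54, 150]]]
[[[-4.9, -1.51, -0.29, 0.0, -0.0, 0.54, 150], [-4.91, -1.47, -0.29, 0.0, -0.0, 0.54, 150]]]
```

Request:
apply_moves --increments '[[[-1.2,0,-1,0,0,0.5,150],[-2.4,0,-2,0,0,0.7,150],[-3.6,-0.3,-2,0,0,0.8,150],[-4.2,-0.6,-1,0,0,0.8,150],[-4.8,-1.2,-0.5,0,0,0.7,150],[-5,-1.6,-0.3,0,0,0.6,150],[-5,-1.9,-0.3,0,0,0.6,150],[-5,-1.9,-0.3,0,0,0.6,150]]]'

```text
time: 18.1
tool_pos: [431.7, -173.8, 162.3]
tool_rot: [-3.133, -0.0, 1.651]
ft_force: [1.1, -0.7, -3.1]
finger_gap: 50.2
grasp_force: 64.1
```

Request:
apply_moves --increments '[[[-5,-1.6,-0.3,0,0,0.6,150],[-4.5,-1.3,-0.3,0,0,0.6,150],[-3.4,-1,0,0,0,0.2,150],[-2.2,-0.6,0,0,0,0,150],[-1,-0.2,0,0,0,0,150],[0,0,0,0,0,0,150]]]'

```text
time: 18.85
tool_pos: [397.2, -335.3, 168.7]
tool_rot: [-3.135, -0.001, 1.627]
ft_force: [0.7, 1.3, -3.1]
finger_gap: 50.3
grasp_force: 64.1
```

Run:
```python
from m import *
g=grab('wrist');t=grab('top');h=grab('side');s=env.sense();print(s['time'],s['tool_pos'],s['tool_rot'],s['finger_gap'],s['ft_force'])
print(f('roll',g,RED,(257,200),90), f('pin',g,P,(256,80),60))
c=np.array([513.4,-287.9,0]);y=np.array([-.0555,.998,0])
for k in(138,100,80,-80,-100,-138): print(k,proj(g,c+y*k+[0,0,72]).round(0),proj(g,c+y*k+[0,0,8]).round(0))
hsv=cv2.cvtColor(g['frame'],cv2.COLOR_BGR2HSV)
for nm,lo,hi in(('blue',(100,120,40),(130,255,255)),('brass',(15,120,100),(35,255,255))):
    m=cv2.inRange(hsv,np.array(lo),np.array(hi)); n,l,st,ct=cv2.connectedComponentsWithStats(m)
    for i in range(1,n):
        if st[i,4]>40: print(nm,st[i].tolist(),ct[i].round(1))
```

```text
19.0 [ 398.28939141 -333.78392518  169.27148589] [-3.13608850e+00 -8.66860823e-04  1.63024490e+00] 50.28563704330696 [-0.17452186  1.40170492 -4.17835059]
roll area 17801 c [258. 212.] ends [[258.0, 289.0], [258.0, 135.0]] size [124. 154.]
pin area 2085 c [255.5  74.5] ends [[255.5, 31.0], [255.5, 118.0]] size [87. 25.]
(array([258.     , 288.99994], dtype=float32), array([258., 135.], dtype=float32)) (array([255.5,  31. ], dtype=float32), array([255.5, 118. ], dtype=float32))
138 [417. -41.] [382.  -7.]
100 [410.  16.] [378.  37.]
80 [407.  44.] [376.  59.]
-80 [384. 231.] [361. 210.]
-100 [381. 250.] [359. 226.]
-138 [377. 285.] [356. 256.]
blue [352, 7, 85, 34, 1797] [385.9  21.8]
blue [328, 57, 13, 18, 179] [334.1  66.7]
blue [321, 192, 11, 16, 118] [325.5 197.3]
blue [337, 216, 69, 33, 1141] [362.5 230.7]
brass [393, 19, 35, 21, 296] [409.6  32.3]
brass [243, 31, 26, 88, 2084] [255.7  75.9]
```

Holding well. I'll locate both cup rims numerically, using the first top frame (unobstructed) and this wrist frame.

Run:
```python
from m import *
t=load('top');g=load('wrist')
im=cv2.resize(cv2.imread('pics/top0.png'),(512,384),interpolation=cv2.INTER_AREA)
t['frame']=im; hsv=cv2.cvtColor(im,cv2.COLOR_BGR2HSV)
print('rows 206-220, brass cols 296-314 (H,S,V)')
for v in range(209,219,2): print(v,[tuple(int(a) for a in hsv[v,u]) for u in range(298,312)])
print('black')
for v in range(204,216,2): print(v,[tuple(int(a) for a in hsv[v,u]) for u in range(356,376)])
w=cv2.cvtColor(g['frame'],cv2.COLOR_BGR2HSV)
br=cv2.inRange(w,np.array((15,120,90)),np.array((35,255,255)));bk=cv2.inRange(w,np.array((0,0,0)),np.array((180,255,50)))
bl=cv2.inRange(w,np.array((100,120,40)),np.array((130,255,255)))
lab=np.full(br.shape,'.');lab[bk>0]='k';lab[br>0]='Y';lab[bl>0]='B'
print('wrist brass 380-440');print('\n'.join(f'{v} '+''.join(lab[v,350:440:2]) for v in range(4,50,2)))
print('wrist black 330-420');print('\n'.join(f'{v} '+''.join(lab[v,330:420:2]) for v in range(206,262,2)))
p=env.sense()['tool_pos'];r=R.from_euler('xyz',env.sense()['tool_rot'])
for dlt in(0,5,10): print(dlt,[proj(g,p+r.apply([s+dlt,0,-40])).round(1).tolist() for s in(95,64,61,57.5)])
```

```text
rows 206-220, brass cols 296-314 (H,S,V)
209 [(110, 160, 123), (109, 195, 110), (109, 201, 95), (109, 214, 75), (109, 178, 73), (112, 81, 69), (14, 61, 80), (17, 109, 98), (17, 105, 100), (17, 59, 87), (100, 8, 90), (99, 16, 114), (97, 18, 130), (94, 16, 128)]
211 [(109, 170, 114), (109, 195, 107), (109, 165, 96), (110, 133, 90), (111, 129, 97), (133, 52, 94), (14, 132, 149), (18, 175, 182), (18, 175, 179), (17, 137, 138), (16, 44, 99), (84, 12, 106), (90, 11, 120), (90, 10, 125)]
213 [(108, 205, 113), (109, 192, 110), (112, 116, 110), (111, 69, 114), (114, 89, 123), (136, 47, 119), (15, 124, 185), (19, 168, 223), (20, 173, 217), (19, 139, 169), (19, 56, 124), (80, 7, 110), (100, 13, 117), (100, 13, 121)]
215 [(108, 200, 116), (109, 190, 113), (110, 144, 110), (109, 109, 110), (110, 121, 116), (121, 62, 116), (14, 107, 159), (18, 168, 199), (19, 170, 205), (19, 131, 175), (19, 55, 135), (100, 6, 119), (94, 17, 118), (94, 17, 117)]
217 [(108, 195, 115), (109, 200, 112), (109, 197, 106), (108, 196, 91), (109, 200, 92), (110, 167, 96), (126, 49, 84), (14, 87, 111), (16, 97, 134), (18, 6
[... 3939 characters left out ...]
....
242 .k..BBBBBBBBBB..Y...BBBBBBkkk....k.BB........
244 k.k..............Y...BBBBBBBBBBBBBBBB........
246 k...k...................BBBBBBBBBBBB.........
248 .k...k.....................BBBBBBB...........
250 .....k.......................................
252 ......k......................................
254 ......k..........Y..Y........................
256 ...k...k.....................................
258 ....k...k....................................
260 ....k........................................
0 [[261.8, 31.2], [261.6, 117.0], [261.5, 124.6], [261.5, 133.5]]
5 [[261.9, 16.2], [261.6, 103.9], [261.6, 111.8], [261.5, 120.8]]
10 [[261.9, 0.8], [261.6, 90.6], [261.6, 98.6], [261.6, 107.9]]
```

Run:
```python
from m import *
t=load('top');h=load('side');g=load('wrist')
s=env.sense();p=s['tool_pos'];r=R.from_euler('xyz',s['tool_rot']);print(p,s['tool_rot'])
def lab(im,c,hw,hh,st=1):
    w=cv2.cvtColor(im['frame'],cv2.COLOR_BGR2HSV)
    L=np.full(w.shape[:2],'.')
    for ch,lo,hi in(('k',(0,0,0),(180,255,55)),('Y',(15,130,100),(35,255,255)),('R',(0,150,40),(11,255,255)),('W',(0,0,130),(180,50,255)),('B',(100,120,40),(130,255,255))):
        L[cv2.inRange(w,np.array(lo),np.array(hi))>0]=ch
    x,y=map(int,c);print('x0',x-hw);print('\n'.join(f'{v} '+''.join(L[v,max(0,x-hw):x+hw:st]) for v in range(max(0,y-hh),y+hh,st)))
for n,im in(('top',t),('side',h)):
    for k in(95,-89.5):
        q=proj(im,p+r.apply([k,0,-40.5]));print(n,k,q.round(1));lab(im,q,18,9)
m=cv2.inRange(cv2.cvtColor(g['frame'],cv2.COLOR_BGR2HSV),np.array(RED[0]),np.array(RED[1]))
for v in(150,170,190,210,230):
    u=np.where(m[v,150:360])[0]+150; print(v,u.min(),u.max(),(u.min()+u.max())/2)
for x in(45,20,0,-20): print(x,proj(g,p+r.apply([x,0,-42])).round(1))
# dispenser refs from first top frame
c=np.array([513.4,-287.9,0]);y=np.array([-.0555,.998,0])
for nm,uv,z in(('brass rim',(307.7,213.5),85),('black rim',(360.4,209.3),87)):
    q=onz(t,*uv,z); print(nm,q.round(1),'k',((q-c)@y).round(1),'lat',((q-c)@[.998,.0555,0]).round(1))
```

```text
[ 398.28939141 -333.78392518  169.27148589] [-3.13608850e+00 -8.66860823e-04  1.63024490e+00]
top 95 [324.5 251.9]
x0 306
242 .....YYYYYYYYYYYYYYYYYYY.YYY.YYY..RR
243 ....Y.YYYYYYYYYYYYYYYY.YYYYYYYYY.RRR
244 .....YYYYYYYYYY.YYY.YYYYYYYYYYYY.kRR
245 ....YYYYY.YYYYY.YYY.YYYYYYY.YYYY.RRR
246 ....YYYYYY.YY.YYYYY.Y.YYYYYYYYYY.kRR
247 ....Y.YYYYYYYYYYYYYYYYY.Y.YY.YY.kkRR
248 .....YYYYYYYYYY.Y.YYYYYYYYYYYYY.kkRR
249 YYYYYYYYYY.YYYYYYYY.YYYYYYYYYY..kkRR
250 Y...YYYY.YYYY.YYYYYYYYYYYYYYYY..kkRR
251 Y...YYYYYYYY.YYYYYYYYYYYYYYYYYY.kkkR
252 YY..YYYYY.......Y.YYYYYYYYYYYYY.kkkR
253 YYYYYYYY.........YYYYYYYYYYYYYY.kkkR
254 YYYYYYYY........YYYYYYYYYYYYYYY..kkR
255 YYYYYYY.........YYYYYYYYYYYYYYYY.kkR
256 Y.YYYYYY........YYYYYYYYYYYYYYYYY.kk
257 YYYYYYYYY.......YYYYYYYYYYYYYYYYY.kR
258 YYYYYYYYYY.....YYYYYYYYYYYYYYYYYY..R
259 YYYYYYYYYYY...YYYYYYYY.YYYYYYYYYYY.R
top -89.5 [394.5 246.7]
x0 376
237 kk.kkkkkkk.....k.....kk...........kk
238 kkkkkkkkkk.....................k..kk
239 kkkkkkkkkk........................kk
240 kk.kkkk..k.........................k
241 kk..kkkk..k........................k
242 
[... 1622 characters left out ...]
.......RRRRRkkkkkkkk.....kkkkk...
137 kk.......RRRRRRRkkkkkkk....kkkkk....
138 k.......RRRRRRRRkkkkkkk....kkkkk....
139 kk.....RRRRRRRRRkkkkkkk...kkkkk.....
140 kk...RkRRRRRRRRRRkkkkkk...kkkkk...W.
141 kk..RRRRRRRRRRRRRkkkkkkkkkkkkk...WWW
142 k..RRRRRRRRRRRRRRkkkkkkkkkkkkk...WWW
143 ..RRRRRRRRRRRRRRRkkkkkkkkkkkk....WWW
144 .RRRRRRRRRRRRRRRRkkkkkkkkkkk........
145 RRRRRRRRRRRRRRRRR.kkkkk.kkk.........
146 RRRRRRRRRRRRRRRR...kkk..............
150 198 319 258.5
170 198 318 258.0
190 196 317 256.5
210 196 316 256.0
230 197 315 256.0
45 [261.5 164.8]
20 [261.3 222. ]
0 [261.2 263.8]
-20 [261.1 302.4]
brass rim [ 506.5 -207.3   85. ] k 80.8 lat -2.4
black rim [ 516.3 -362.4   87. ] k -74.5 lat -1.3
```

```bash
python3 -c "
from plan import *
plan([(514.3,-305,112,180,0,93.2,150)],stepmm=25)"
```

```text
[[[0.36, 1.96, 0.94, -0.05, -0.01, 0.03, 150], [0.36, 1.96, 0.95, -0.05, -0.01, 0.03, 150], [0.37, 1.96, 0.95, -0.05, -0.01, 0.03, 150], [0.37, 1.96, 0.95, -0.05, -0.01, 0.03, 150], [0.37, 1.96, 0.95, -0.05, -0.01, 0.03, 150], [0.37, 1.96, 0.95, -0.05, -0.01, 0.03, 150]]]
```

Request:
apply_moves --increments '[[[0.2,1.2,0.9,-0.1,0,0,150],[0.4,2.2,1,-0.1,0,0,150],[0.5,2.6,1,-0.1,0,0,150],[0.5,2.6,1,0,0,0,150],[0.4,2.1,1,0,0,0,150],[0.2,1.1,0.8,0,0,0.2,150],[0,0,0,0,0,0,150]]]' --grip_force 80

```text
time: 19.88
tool_pos: [514.7, -305.4, 111.2]
tool_rot: [-3.14, -0.001, 1.626]
ft_force: [-0.6, -3.5, -3.4]
finger_gap: 50.2
grasp_force: 87.3
```

```bash
cat > e.py <<'E'
from m import *
def lab(im,x0,x1,y0,y1,sx=2,sy=2):
    w=cv2.cvtColor(im['frame'],cv2.COLOR_BGR2HSV)
    L=np.full(w.shape[:2],'.')
    for ch,lo,hi in(('k',(0,0,0),(180,255,50)),('Y',(12,110,60),(35,255,255)),('R',(0,150,40),(11,255,255)),('W',(0,0,130),(180,50,255)),('B',(100,110,30),(130,255,255))):
        L[cv2.inRange(w,np.array(lo),np.array(hi))>0]=ch
    print('x0',x0,'step',sx);print('\n'.join(f'{v} '+''.join(L[v,x0:x1:sx]) for v in range(y0,y1,sy)))
E
python3 - <<'E'
from e import *
g=grab('wrist');grab('top');grab('side');s=env.sense();p=s['tool_pos'];r=R.from_euler('xyz',s['tool_rot']);print(s['time'],p,s['tool_rot'],s['finger_gap'],s['ft_force'])
c=np.array([513.4,-287.9,0]);y=np.array([-.0555,.998,0])
for k,z in((95,72),(85,72),(93,87),(138,8),(-77,72)): print(k,z,proj(g,c+y*k+[0,0,z]).round(1))
for x in(95,61,0): print(x,proj(g,p+r.apply([x,0,-40.5])).round(1))
lab(g,190,330,0,136,2,3)
E
```

```text
20.025 [ 513.35688883 -307.14919159  112.18400611] [-3.14025964e+00  6.02100991e-04  1.62366204e+00] 50.50909511004639 [-0.32908788  3.14813896 -4.67537568]
95 72 [257.3  37.5]
85 72 [257.3  55. ]
93 87 [257.5  34.8]
138 8 [257.  -2.]
-77 72 [256.7 283.4]
95 [256.4  39.9]
61 [256.  132.7]
0 [255.5 268.8]
x0 190 step 2
0 WWWWWWWWWWWWWWWWWWWWWWWWWWWWWWWWWWWWWWWWWWWWWWWWWWWWWWWWWWWWWWWWWWWWWW
3 .WWWWWWWWWWWWWWWWWWWWWWWWWWWWWWWWWWWWWWWWWWWWWWWWWWWWWWWWWWWWWWWWWWWW.
6 WWWWWWWWWWWWWWWWWWWWWWWWWWWWWWWWWWWWWWWWWWWWWWWWWWWWWWWWWWWWWWWWWWWWWW
9 WWWWWWWWWWWWWWWWWWWWWWWWWWWWWWWWWWWWWWWWWWWWWWWWWWWWWWWWWWWWWWWWWWWWWW
12 WWWWWWWWWWWWWWWWWWWWWWWWWWWWWWWWWWWWWWWWWWWWWWWWWWWWWWWWWWWWWWWWWWWWWW
15 WWWWWWWWWWWWWWWWW.BBBBBBBBBBBBBBBBBBBBBBBBBBBBBBBBBBWWWWWWWWWWWWWWWWWW
18 WWWWWWWWWWWWWWWWWBBBBBBBBBBBBBBBBBBBBBBBBBBBBBBBBBBBWWWWWWWWWWWWWWWWWW
21 WWWWWWWWWWWWWWWWWBBBBWWWW.BBBBB.WWWW...BBBBBWWWWBBBB.WWWWWWWWWWWWWWWWW
24 WWWWWWWWWWWWWWWWWBBBWWW.WWBBBBBBBBBBBBBBBBBB.WWWWBBB.WWWWWWWWWWWWWWWWW
27 WWWWWWWWWWWWWWWWWBBBW...BBBBBBBBBBBBBBBBBBBBBBBW.WBBWWWWWWWWWWWWWWWWWW
30 WWWWWWWWWWWWWWWWWBBBBBBBBBBBBBBBBBBB....B
[... 1931 characters left out ...]
WWWWWWWWWWWWWWWWWWWWWWWWW
111 W...................WWWWWWWYYYYYYYYYYYYYWWWWWWWWWWWWWWWWWWWWWWWWWWWWWW
114 W...................WWWWWWWYYYYYYYYYYYYYWWWWWWWWWWWWWWWWWWWWWWWWWWWWWW
117 W...................WWWWWWWYYYYYYYYYYYY.WWWWWWWWWWWWWWWWWWWWWWWWWWWWWW
120 W..................WWWW.....................WWWWWWWWWWWWWWWWWWWWWWWWWW
123 W.................WWWWW.....................WWWWWWWWWWWWWWWWWWWWWWWWWW
126 ............W.......................................WWWWWWWWWWWWWWWWWW
129 W...........WW.......................................WWWWWWWWWWWWWWWWW
132 W..........................................................WWWWWWWWWWW
135 ...............Y...................................Y..............WWWW
```

The wrist map shows the pin centred at u=256 and the brass cup and cheek centred at about u=259.5. That means shifting about 2.5 mm sideways. Next: tilt the nose up 16° and lower to just in front of the brass cup.

```bash
cat >> plan.py <<'E'
C=np.array([513.4,-287.9,0]);Y=np.array([-.0555,.9985,0]);X=np.array([.9985,.0555,0])
def disp(tipk,tipz,th,lat,L=95,H=40.3):
    """TCP waypoint placing pin tip at (k,z), nose up th deg"""
    a=np.radians(th);c,s=np.cos(a),np.sin(a)
    k=tipk-L*c-H*s; z=tipz+L*s-H*c
    q=C+Y*k+X*lat; return (q[0],q[1],z,180,th,93.2,150)
E
python3 -c "
from plan import *
plan([disp(77,112,16,1.4)+(5,),disp(79,76,16,1.4)+(4,)])
print(disp(79,76,16,1.4)); s=env.sense(); print(s['tool_pos'],s['tool_rot'])"
```

```text
[[[-0.12, 0.05, 0.25, -0.02, -3.19, -0.03, 150], [-0.11, 0.05, 0.26, -0.02, -3.19, -0.03, 150], [-0.09, 0.05, 0.27, -0.02, -3.19, -0.03, 150], [-0.08, 0.05, 0.27, -0.02, -3.19, -0.03, 150], [-0.06, 0.05, 0.28, -0.02, -3.19, -0.03, 150], [0.3, 0.0, 0.85, 0.0, 0.0, 0.0, 150], [0.3, 0.0, 0.85, 0.0, 0.0, 0.0, 150], [0.3, 0.0, 0.85, 0.0, 0.0, 0.0, 150]]]
[[[0.3, 0.0, 0.85, 0.0, 0.0, 0.0, 150]]]
(np.float64(516.0981565837229), np.float64(-311.215204483735), np.float64(63.44670245630067), 180, 16, 93.2, 150)
[ 513.35688883 -307.14919159  112.18400611] [-3.14025964e+00  6.02100991e-04  1.62366204e+00]
```

Request:
apply_moves --increments '[[[-0.1,0.05,0.25,0,-2,0,150],[-0.1,0.05,0.25,0,-4,0,150],[-0.1,0.05,0.3,0,-4,0,150],[-0.1,0.05,0.3,0,-4,-0.2,150],[0,0.05,0.25,0,-2,0,150],[0,0,0,0,0,0,150]]]'

```text
time: 20.78
tool_pos: [517.0, -311.0, 99.3]
tool_rot: [-3.14, 0.279, 1.63]
ft_force: [-1.4, 1.9, -2.9]
finger_gap: 49.9
grasp_force: 86.6
```

Run:
```python
from e import *
from plan import *
g=grab('wrist');grab('top');grab('side');s=env.sense();p=s['tool_pos'];r=R.from_euler('xyz',s['tool_rot']);print(s['time'],p,s['tool_rot'],s['finger_gap'],s['ft_force'])
for k,z in((93,72),(85,72),(85,59),(93,87)): print(k,z,proj(g,C+Y*k+[0,0,z]+X*1.4).round(1))
for x in(95,64,61,57.5): print(x,proj(g,p+r.apply([x,0,-40.3])).round(1))
lab(g,200,320,0,136,2,4)
plan([disp(79,76,16,1.4)+(4,)])
```

```text
20.925 [ 516.84725203 -312.95704404   99.52947996] [-3.1411962   0.27944088  1.62619397] 49.99422275771456 [-0.88804355  0.24697838 -3.8130859 ]
93 72 [257.3  -3.1]
85 72 [257.2  16.8]
85 59 [257.1  16.7]
93 87 [257.5  -5.1]
95 [259.4  41. ]
64 [258.9 124.9]
61 [258.8 132.4]
57.5 [258.7 141.1]
x0 200 step 2
0 WWWWWWWWW..WWWWW.YY...........YYYYYYYYYYYWWWWWWWWWWWWWWWWWWW
4 WWWWWWWWWWWW.W.WWYY.............YYYYYYYYYWWWWWWWWWWWWWWWWWWW
8 WWWWWWWWWWWWWWWW.YY.............YYYYYYYYYWWWWWWWWWWWWWWWWWWW
12 WWWWWWWWWWWWWWWW.Y...............YYYYYYYYYWWWWWWWWWWWWWWWWWW
16 WW..WWWWWWWWWWWW.YYYYYYYYYYYYYYYYYYYYYYYY.WWWWWWWWWWWWWWWWWW
20 WW......WWWWWWWWWWWWWWWWY.....YYYYWWWWWWWWWWWWWWWWWWWWWWWWWW
24 WW.......WWWWWWWWWWWWWWY........YYYWWWWWWWWWWWWWWWWWWWWWWWWW
28 ...........WWWWWWWWWWWY.........YYYWWWWWWWWWWWWWWWWWWWWWWWWW
32 ..............WWWWWWWWY.........YYYWWWWWWWWWWWWWWWWWWWWWWWWW
36 ................WWWWWWY.........YYYWWWWWWWWWWWWWWWWWWWWWWWWW
40 ...............WWWWWWWY.........YYYWWWWWWWWWWWWWWWWWWWWWWWWW
44 ..WW.........WWWWWWWWWY.........YYYWWWWWWWWWWWWWWWWWWWWWWWWW
48 ..W..........WWWWWWWWWY
[... 873 characters left out ...]
4 .....WWWWWWWWWWWWWWWWW.YYYYYYYYYYY.WWWWWWWWWWWWWWWWWWWWWWWWW
108 ......WWWWWWWWWWWW.....................WWWWWWWWWWWWWWWWWWWWW
112 ......WWWW...WW.WW.....................WWWWWWWWWWWWWWWWWWWWW
116 .....WWWW.......................................WWWWWWWWWWWW
120 WW.W..WWWk.....................................WWWWWWWWWWWWW
124 .W...WWWWWWWWWWWWWWWWWWWWWWWWWWWWWWWWWWWWWWWWWWWWWWWWWWWWWWW
128 .....WWWWWWWWWWWWWWWWWWWWWWWWWWWWWWWWWWWWWWWWWWWWWWWWWWWWWWW
132 ...............WWWWWWWWWWWWWWWWWWWWWWWWWWW............WWWWWW
[[[0.29, -0.02, 0.85, -0.01, 0.0, -0.01, 150], [0.29, -0.02, 0.85, -0.01, 0.0, -0.01, 150], [0.29, -0.02, 0.85, -0.01, 0.0, -0.01, 150], [0.29, -0.02, 0.85, -0.01, 0.0, -0.01, 150]]]
```

```bash
python3 -c "
from plan import *
plan([disp(69,110,16,2.3)+(2,),disp(69,77,16,2.3)+(4,)])"
```

```text
[[[-0.37, 0.01, 0.21, -0.01, 0.01, -0.01, 150], [-0.37, 0.01, 0.21, -0.01, 0.01, -0.01, 150], [0.23, -0.0, 0.79, 0.0, 0.0, 0.0, 150], [0.23, -0.0, 0.79, 0.0, 0.0, 0.0, 150], [0.23, -0.0, 0.79, 0.0, 0.0, 0.0, 150], [0.23, -0.0, 0.79, 0.0, 0.0, 0.0, 150]]]
```

Request:
apply_moves --increments '[[[-0.4,0.05,0.2,0,0,0,150],[-0.4,0.05,0.2,0,0,0,150],[0.2,0,0.7,0,0,0,150],[0.25,0,0.8,0,0,0,150],[0.25,0,0.8,0,0,0,150],[0.2,0,0.8,0,0,0,150],[0,0,0,0,0,0,150]]]'

```text
time: 21.8
tool_pos: [518.1, -320.3, 64.2]
tool_rot: [-3.139, 0.279, 1.629]
ft_force: [1.9, -0.5, -3.3]
finger_gap: 49.9
grasp_force: 86.4
```

```bash
cat > k.py <<'E'
from e import *
from plan import *
import sys
g=grab('wrist');h=grab('side');s=env.sense();p=s['tool_pos'];r=R.from_euler('xyz',s['tool_rot']);a=s['tool_rot'][1]
print(s['time'],p.round(1),s['tool_rot'].round(3),s['finger_gap'].__round__(1),s['ft_force'].round(1),'lat',round(X@(p-C),1),'tip k,z (L95):',round(Y@(p-C)+95*np.cos(a)+40.3*np.sin(a),1),round(p[2]-95*np.sin(a)+40.3*np.cos(a),1))
nz=r.apply([-89.5,0,-40.3])+p; print('nose k,z',round(Y@(nz-C),1),nz[2].round(1))
for k,z in((93,72),(85,72),(85,59),(93,87)): print(k,z,proj(g,C+Y*k+[0,0,z]+X*2).round(1))
for x in(95,64,57.5): print(x,proj(g,p+r.apply([x,0,-40.3])).round(1))
lab(g,210,310,0,145,2,4)
E
python3 k.py
```

```text
21.9 [ 518.7 -320.5   65.1] [-3.14   0.279  1.628] 49.7 [-1.3 -0.3 -2. ] lat 3.5 tip k,z (L95): 69.6 77.6
nose k,z -107.8 128.5
93 72 [257.9 -40.6]
85 72 [257.7 -12.8]
85 59 [257.5 -10.1]
93 87 [258.1 -48.6]
95 [261.   36.1]
64 [260.5 121.3]
57.5 [260.4 137.8]
x0 210 step 2
0 WWWWWWWWWWWWWWWWWWY........YY.WWWWWWWWWWWWWWWWWWWW
4 .WWWWWWWWWWWWWWWW...........YYWWWWWWWWWWWWWWWWWWWW
8 ....WWWWWWWWWWWWWY..........YY.WWWWWWWWWWWWWWWWWWW
12 .....WW.WWWWWWWWWY.........YYYWWWWWWWWWWWWWWWWWWWW
16 ........W.WWWWWWWY.........YYY.WWWWWWWWWWWWWWWWWWW
20 ..........WW.WWWWY.........YYYWWWWWWWWWWWWWWWWWWWW
24 ...........W.WWWWY.........YYYWWWWWWWWWWWWWWWWWWWW
28 ..........WWWWWWWY.........YYYWWWWWWWWWWWWWWWWWWWW
32 ..........WW.WWWW..........YYYWWWWWWWWWWWWWWWWWWWW
36 ..........W...WW...........YYYWWWWWWWWWWWWWWWWWWWW
40 .............W.W...........YYYWWWWWWWWWWWWWWWWWWWW
44 ............WW...YYYY..Y...YYYWWWWWWWWWWWWWWWWWWWW
48 .................YYYYYYY...YYYWWWWWWWWWWWWWWWWWWWW
52 .................YYYYYYY...YYYWWWWWWWWWWWWWWWWWWWW
56 .................YYYYYYYYYYYYYWWWWWWWWWWWWWWWWWWWW
60 ...............
[... 481 characters left out ...]
.................................WWWWWWW
100 WWWWk.....................................kWWWWWWW
104 WWW.WW....WWWWWWWWWWWWWWWWWWWWWWWWWWW...WWWWWWWWWW
108 W.WWWW....WWWWWWWWWWWWWWWWWWWWWWWWWWWWWWWWWWWWWWWW
112 .WWWW.....WWWWWWWWWWWWWWWWWWWWWWWWWWWWWWWWWWWWWWWW
116 WWWWW.....WWWWWWWWWWWWWWWWWWWWWWWWWWWWWWWWWWWWWWWW
120 WWWWW.....WWWWWWWWWWWWWWWWWWWWWWWWWWWWWWWWWWWWWWWW
124 WWWWW.....WWWWWWWWWWWWWWWWWWWWWWWWWWWWWWWWWWWWWWWW
128 ..........WWWWWWWWWWWWWWWWWWWWWWWWWWWWWWWWWWWWWWWW
132 ..........WWWWWWWWWWWWWWWWWWWWWWWWWWW.............
136 ..................................................
140 ...........................................R.....R
144 ....................R.............R....R......R...
```

Request:
apply_moves --increments '[[[0.3,0,0,0,0,0,150],[0.4,0,0,0,0,0,150],[0.4,0,0,0,0,0,150],[0.4,0,0,0,0,0,150],[0,0,0,0,0,0,150]]]'

```text
time: 22.52
tool_pos: [517.9, -305.5, 60.9]
tool_rot: [-3.141, 0.279, 1.629]
ft_force: [0.0, 2.9, -5.1]
finger_gap: 50.4
grasp_force: 86.4
```

```bash
python3 k.py | grep -v '^[0-9]* [.WYRkB]*\.[.WYRkB]*$'
python3 - <<'E'
from e import *
lab(load('wrist'),210,310,50,150,4,4)
E
```

```text
22.625 [ 517.8 -306.2   61. ] [-3.141  0.28   1.628] 49.7 [-0.5 -3.3 -1.8] lat 3.4 tip k,z (L95): 83.9 73.6
nose k,z -93.4 124.5
93 72 [256.1   8.8]
85 72 [256.   33.6]
85 59 [255.9  32. ]
93 87 [256.2   7.9]
95 [259.2  37.2]
64 [258.8 121.8]
57.5 [258.8 138.1]
x0 210 step 2
x0 210 step 4
50 .WWWWWWWW.....YWWWWWWWWWW
54 .WWWWWWWW.....YWWWWWWWWWW
58 ...WWWWWW.....YWWWWWWWWWW
62 ....WWWWW....YYWWWWWWWWWW
66 ....WWWWW....YYWWWWWWWWWW
70 ...WWWWWWY...YYWWWWWWWWWW
74 ....WWWWWYYYYYYWWWWWWWWWW
78 .......WWYYYYYYWWWWWWWWWW
82 ......W.WYYYYYYWWWWWWWWWW
86 .........YYYYYYWWWWWWWWWW
90 .........YYYYYYWWWWWWWWWW
94 .........YYYYYYWWWWWWWWWW
98 ................WWWWWWWWW
102 W................WWWWWWWW
106 WWW.................WWWWW
110 WW....................WWW
114 WWk...................WWW
118 WWW..WWWWWWWWWWWWWWWWWWWW
122 WWW..WWWWWWWWWWWWWWWWWWWW
126 W.W..WWWWWWWWWWWWWWWWWWWW
130 WWW..WWWWWWWWWWWWWWWWWWWW
134 ....YWWWWWWWWWWWWWW......
138 .........................
142 .......R.................
146 ........R............R..R
```

The pin is in the brass cup: the estimated tip position is (k, z) = (93, 71), and the spindle is being pushed back in the roll. Next I'll push on until the flange meets the roll, then compress while swinging down.

```bash
python3 -c "
from plan import *
plan([disp(93,71.5,14,3.4)+(4,),disp(93,71.5,11,3.4,L=86)+(4,)])"
```

```text
[[[0.27, 0.0, 0.07, -0.01, 0.5, 0.02, 150], [0.27, 0.0, 0.07, -0.01, 0.5, 0.02, 150], [0.27, 0.0, 0.07, -0.01, 0.5, 0.02, 150], [0.27, 0.0, 0.08, -0.01, 0.5, 0.02, 150], [0.28, 0.0, 0.11, 0.0, 0.75, 0.0, 150], [0.28, 0.0, 0.11, 0.0, 0.75, -0.0, 150], [0.28, 0.0, 0.12, -0.0, 0.75, 0.0, 150], [0.28, 0.0, 0.12, 0.0, 0.75, -0.0, 150]]]
```

Request:
apply_moves --increments '[[[0.27,0,0.07,0,0.5,0,150],[0.27,0,0.07,0,0.5,0,150],[0.27,0,0.07,0,0.5,0,150],[0.27,0,0.08,0,0.5,0,150],[0,0,0,0,0,0,150],[0,0,0,0,0,0,150]]]'

```text
time: 23.38
tool_pos: [517.1, -297.2, 55.5]
tool_rot: [-3.141, 0.245, 1.627]
ft_force: [0.1, -1.1, -3.3]
finger_gap: 50.1
grasp_force: 85.2
```

```bash
python3 k.py | head -9
python3 - <<'E'
from e import *
lab(load('wrist'),200,320,0,150,4,4)
print([env.sense()['ft_force'].round(1).tolist() for _ in range(1)])
E
```

```text
23.475 [ 517.2 -297.    55.5] [-3.141  0.245  1.628] 49.8 [ 0.6 -3.9 -2.6] lat 3.3 tip k,z (L95): 92.7 71.5
nose k,z -86.3 116.3
93 72 [256.3  33.5]
85 72 [256.3  57. ]
85 59 [256.2  54.4]
93 87 [256.5  34.1]
95 [259.4  34.5]
64 [259.1 119.5]
57.5 [259.1 135.9]
x0 200 step 4
0 WBBBBBBBBBBBBBBBBBBBBBBBBBBWWW
4 WBBBBBBBBWWWWWWWWWWBBBBBBBBWWW
8 WBBBBBBBBWWWWWWWWWWBBBBBBBBWWW
12 WBBBBBBBBBBBBBBBBBBBBBBBBBBWWW
16 BBBBBBBBBBBBBBBBBBBBBBBBBBBBBB
20 BBBBBBBBBBBBBBBBBBBBBBBBBBBBBB
24 BB.BBBBBBBBBBBBBBBBBBBBBBBBBBB
28 WWW..WWYYYYYYYYYYYYYYWWWWWWWWW
32 WWWW.W.Y........Y.YYYWWWWWWWWW
36 WWWWWW.Y..........YYYWWWWWWWWW
40 WWWWWWWY.........YYYYWWWWWWWWW
44 .WWWWWW...........YYYWWWWWWWWW
48 ..WWWW.....W......YYYYWWWWWWWW
52 ...WWWY............YYYWWWWWWWW
56 ..WWWWY...........YYYYWWWWWWWW
60 ..WWWWWWWWWYYYYYYYWWWWWWWWWWWW
64 ...WWWWWWWWY....YYWWWWWWWWWWWW
68 ...WWWWWWWWY....YYWWWWWWWWWWWW
72 ...WWWWWWWWY....YYWWWWWWWWWWWW
76 ...W.WWWWWWY....YYWWWWWWWWWWWW
80 .....WWWWWWY....YYWWWWWWWWWWWW
84 ....WWWWWWWY....YYWWWWWWWWWWWW
88 ......WWWWWY...YYYWWWWWWWWWWWW
92 W.....WWWWWY...YYYWWWWWWWWWWWW
96 W.....WWWWWY...YYYWWWWWWWWWWWW
100 W......WWWWY...YYYWWWWWWWWWWWW
104 WWW.....WWWYY..YYYWWWWWWWWWWWW
108 WWW.....WWWYYY.YYYWWWWWWWWWWWW
112 WW.........YYY.YYYWWWWWWWWWWWW
116 WWW.......WYYYYYY.WWWWWWWWWWWW
120 WWWW................WWWWWWWWWW
124 WWWWWW..............WWWWWWWWWW
128 WWWWW...................WWWWWW
132 ...........................WWW
136 ..............................
140 ...................R.RR.RRRR..
144 .....RR.R.RRRRRR.RRRRRRRRRR...
148 ........RRRRRRRRRR.R.RRRRRRR..
[[0.6, -3.9, -2.6]]
```

```bash
python3 -c "
from plan import *
plan([disp(93,71.5,11,3.3,L=86)+(4,),disp(93,71.5,8.5,3.3,L=77)+(4,)])"
```

```text
[[[0.29, 0.0, 0.11, -0.01, 0.76, 0.02, 150], [0.29, 0.0, 0.12, -0.01, 0.76, 0.02, 150], [0.29, 0.0, 0.12, -0.01, 0.76, 0.02, 150], [0.29, 0.0, 0.12, -0.01, 0.76, 0.02, 150], [0.27, 0.0, 0.08, -0.0, 0.62, 0.0, 150], [0.27, 0.0, 0.09, 0.0, 0.63, -0.0, 150], [0.27, 0.0, 0.09, -0.0, 0.63, -0.0, 150], [0.27, 0.0, 0.09, 0.0, 0.62, 0.0, 150]]]
```

Request:
apply_moves --increments '[[[0.29,0,0.11,0,0.75,0,150],[0.29,0,0.12,0,0.75,0,150],[0.29,0,0.12,0,0.75,0,150],[0.29,0,0.12,0,0.75,0,150],[0,0,0,0,0,0,150],[0,0,0,0,0,0,150]]]'

```text
time: 24.22
tool_pos: [516.5, -287.3, 48.4]
tool_rot: [-3.141, 0.193, 1.627]
ft_force: [0.1, -4.6, -1.8]
finger_gap: 49.8
grasp_force: 84.8
```

Request:
apply_moves --increments '[[[0.27,0,0.08,0,0.6,0,150],[0.27,0,0.09,0,0.6,0,150],[0.2,0,0.07,0,0.6,0,150],[0,0,0,0,0,0,150],[0,0,0,0,0,0,150]]]'

```text
time: 24.85
tool_pos: [516.1, -281.4, 44.8]
tool_rot: [-3.141, 0.163, 1.626]
ft_force: [0.5, -5.1, -2.3]
finger_gap: 50.1
grasp_force: 85.0
```

```bash
python3 k.py | head -9
python3 - <<'E'
from e import *
lab(load('wrist'),200,320,30,150,4,4)
E
```

```text
24.95 [ 516.1 -281.4   44.8] [-3.141  0.163  1.627] 49.8 [  0.4 -11.3  -1.4] lat 3.1 tip k,z (L95): 106.6 69.2
nose k,z -75.4 99.1
93 72 [256.4  74.8]
85 72 [256.4  96.4]
85 59 [256.3  93.1]
93 87 [256.6  76.8]
95 [259.4  35.4]
64 [259.  120.4]
57.5 [259.  136.7]
x0 200 step 4
30 WBBBWWWWBBBBBBBBBBBBWWWWWBBWWW
34 WBBB.WWBBBBBBBBBBBBBBWWWBBBWWW
38 WBBBBBBBBBBBBBBBBBBBBBBBBBBWWW
42 W.BBBBBBBBBBBBBBBBBBBBBBBBBWWW
46 WWBBBBBBBBBBB..BBBBBBBBBBBBWWW
50 WWBBBBBBBWWWWWWWWWWBBBBBBBBWWW
54 WWBBBBBBB..........BBBBBBBBWWW
58 BBBBBBBBBBBBBBBBBBBBBBBBBBBBBB
62 BBBBBBBBBBBBBBBBBBBBBBBBBBBBBB
66 BBB.BBBBBBBBBBBBBBBBBBB.BBBBBB
70 WWWWW..Y............YWWWWWWWWW
74 WWWWWWWYY.........YYYWWWWWWWWW
78 WWWWWWWY.........YYYYWWWWWWWWW
82 WWWWWWWY.........YYYYWWWWWWWWW
86 WWWWWWWY..........YYYWWWWWWWWW
90 WWWWWWW...........YYYYWWWWWWWW
94 .WWWWWY...........YYYYWWWWWWWW
98 ...WWWW.Y........YYY.WWWWWWWWW
102 ....WWWWWWWYYYYYYYWWWWWWWWWWWW
106 ......WWWWWY...YYYWWWWWWWWWWWW
110 ........WWWY...YYYWWWWWWWWWWWW
114 ......WW.WWY...YYYWWWWWWWWWWWW
118 ........W..YYYYYY..WWWWWWWWWWW
122 ........W...........WWWWWWWWWW
126 W.......................WWWWWW
130 W.......................WWWWWW
134 ..............................
138 RRR...Y..Y....YY....Y.........
142 RRRRRRRRR....RRRRRRRRRRRRRR.R.
146 RR.RRRRRRRRRRRRRRRRRRRRRRRR...
```

```bash
python3 -c "
from plan import *
plan([disp(93,71.5,8.3,3.1,L=76.3)+(3,),disp(93,71.8,0,3.1,L=76)+(6,)])"
```

```text
[[[0.19, 0.0, 0.04, -0.02, 0.35, -0.0, 150], [0.19, 0.0, 0.04, -0.02, 0.35, -0.0, 150], [0.19, 0.0, 0.05, -0.02, 0.35, -0.0, 150], [0.11, 0.0, 0.17, -0.0, 1.38, 0.0, 150], [0.11, 0.0, 0.17, 0.0, 1.38, 0.0, 150], [0.11, 0.0, 0.18, -0.0, 1.38, -0.0, 150], [0.1, 0.0, 0.18, -0.0, 1.38, 0.0, 150], [0.1, 0.0, 0.18, 0.0, 1.38, 0.0, 150]]]
[[[0.09, 0.0, 0.18, 0.0, 1.38, 0.0, 150]]]
```

Request:
apply_moves --increments '[[[0.19,0,0.04,0,0.35,0,150],[0.19,0,0.04,0,0.35,0,150],[0.19,0,0.05,0,0.35,0,150],[0,0,0,0,0,0,150],[0,0,0,0,0,0,150],[0,0,0,0,0,0,150]]]'

```text
time: 25.7
tool_pos: [515.8, -277.0, 42.8]
tool_rot: [-3.141, 0.146, 1.626]
ft_force: [2.2, -7.9, -2.3]
finger_gap: 49.7
grasp_force: 85.6
```

```bash
python3 k.py | head -9
python3 - <<'E'
from e import *
h=load('side'); s=env.sense();p=s['tool_pos'];r=R.from_euler('xyz',s['tool_rot'])
for x in(-57.5,-73.5,-89.5): print(x,proj(h,p+r.apply([x,0,-40.3])).round(1))
for k in(-78,-86): print(k,proj(h,C+Y*k+X*3+[0,0,72]).round(1),proj(h,C+Y*k+X*3+[0,0,87]).round(1))
lab(h,290,350,145,200,1,1)
lab(load('wrist'),200,320,90,150,4,4)
E
```

```text
25.8 [ 515.8 -277.    42.8] [-3.141  0.146  1.626] 49.7 [-0.6 -8.7 -2.5] lat 3.0 tip k,z (L95): 110.6 68.8
nose k,z -71.9 95.7
93 72 [256.4  85.8]
85 72 [256.4 107. ]
85 59 [256.3 103.2]
93 87 [256.6  88.6]
95 [259.5  35.4]
64 [259.2 120.4]
57.5 [259.1 136.7]
-57.5 [317.6 170.9]
-73.5 [319.9 168.4]
-89.5 [322.1 166. ]
-78 [322.  171.4] [322.6 167.5]
-86 [323.1 170.4] [323.6 166.6]
x0 290 step 1
145 .Y.Y.YY.kkkkk..k...WWWWW...kkkkkk.......WWWWWWWWWWWWWWW.....
146 .Y..Y..kkkkkkkkk.kkkkkkkkkkkkkkkk...WWWWWWWWWWWWWWWWW.......
147 kYYYYY.kkkkkkkkkkkkkk....kkkkkkkk.WWWWWWWWWWWWWWW........YYY
148 k.YYYY.kkkkkkkkkkkkkkkkkkkkkkkkkk...WWWWWWWWWW........YYYYYY
149 k.k...kkkkkkkkkkkkkkkkkkkkkkkkkk.Y.Y.WWWWWW...........YYYYYY
150 k...k....kkkkkkkkkkkkkkkkkkkkkkk.YYY.Y.W........Y..YYYYYYYYY
151 k.kkkk...kkkkkkkkkkkkkkkkkkkkkkk.YYY..Y.YYYY..YYYYYYYYYYYYYY
152 k...kk.Wkkkkkkkkkkkkkkkkkkkkkkkk.YYYYYYYYYYYYYYYYYYY.YYYYYYY
153 k........kkkkkkkkkkkkkkkkkkkkkkkYYYYYYYYYYYYYYYYYYYYYYYYYYYY
154 k.......kkkkkkkkkkkkkkk.kkkkkkkkYYYYYYYYYYYYYYYYYYYYYYYYYYYY
155 kkkkkk.kkkkkkkkkkkkkkkkkkkkkkkkkYYYYYYYYYY..YYYY
[... 2708 characters left out ...]
...........WW.......YYYYYYYYYYYYYY
198 BBBBBBBBBBBBB........................W.......YYYYYYYYYYYYYYY
199 BBBBBBBBBBBBB.........................W.....YYYYYYYYYYYYYYYY
x0 200 step 4
90 WWWWWWWYY........YYYYWWWWWWWWW
94 WWWWWWWY.........YYYYWWWWWWWWW
98 WWWWWWWY..........YYYWWWWWWWWW
102 WWWWWWW...........YYYYWWWWWWWW
106 ..WWWWY...........YYYYWWWWWWWW
110 ....WWWW..Y.YY.YYYYWWWWWWWWWWW
114 .....WWWWWW.Y.YYYYWWWWWWWWWWWW
118 .......WWW.YYYYYY..WWWWWWWWWWW
122 ........W...........WWWWWWWWWW
126 ........................WWWWWW
130 ........................WWWWWW
134 ..............................
138 RRRR..............Y..Y........
142 RRRRRRRRR...RRRRRRRRRRRRRRRRR.
146 RRRRRRRRRRRRRRRRRRRRRRRRRRRRR.
```

```bash
python3 -c "
from plan import *
plan([disp(93,72,0,3.0,L=76)+(7,)])"
```

```text
[[[0.11, -0.0, 0.14, -0.01, 1.19, -0.01, 150], [0.11, -0.0, 0.15, -0.01, 1.19, -0.01, 150], [0.1, -0.0, 0.15, -0.01, 1.19, -0.01, 150], [0.1, -0.0, 0.15, -0.01, 1.19, -0.01, 150], [0.1, -0.0, 0.15, -0.01, 1.19, -0.01, 150], [0.1, -0.0, 0.15, -0.01, 1.19, -0.01, 150], [0.09, -0.0, 0.16, -0.01, 1.19, -0.01, 150]]]
```

Request:
apply_moves --increments '[[[0.11,0,0.14,0,1.2,0,150],[0.11,0,0.15,0,1.2,0,150],[0.1,0,0.15,0,1.2,0,150],[0.1,0,0.15,0,1.2,0,150],[0,0,0,0,0,0,150]]]'

```text
time: 26.42
tool_pos: [515.6, -274.3, 36.1]
tool_rot: [-3.141, 0.062, 1.625]
ft_force: [1.4, -12.7, -2.0]
finger_gap: 50.0
grasp_force: 85.7
```

Request:
apply_moves --increments '[[[0.1,0,0.15,0,1.2,0,150],[0.1,0,0.15,0,1.2,0,150],[0.09,0,0.15,0,1.1,0,150],[0,0,0,0,0,0,150],[0,0,0,0,0,0,150]]]'

```text
time: 27.05
tool_pos: [515.6, -271.3, 31.4]
tool_rot: [-3.141, 0.001, 1.625]
ft_force: [0.0, -6.2, -3.5]
finger_gap: 49.7
grasp_force: 86.0
```

```bash
python3 k.py | head -9; python3 -c "
from plant import env
s=env.sense();print(s['ft_force'],s['wrist_torque'])"
```

```text
27.15 [ 515.6 -271.3   31.5] [-3.141e+00  2.000e-03  1.626e+00] 49.8 [  0.5 -11.3  -3.4] lat 3.1 tip k,z (L95): 111.6 71.6
nose k,z -72.9 71.9
93 72 [256.2  88. ]
85 72 [256.2 109.2]
85 59 [256.1 109.7]
93 87 [256.4  84.3]
95 [259.5  35.7]
64 [259.1 120.7]
57.5 [259.  137.1]
[  0.53073687 -11.34370012  -3.39678859] [-0.45507008 -0.05842829  0.06157673]
```

Request:
apply_moves --increments '[[[-0.3,0,0,0,0,0,150],[-0.3,0,0,0,0,0,150],[-0.3,0,0,0,0,0,150],[0,0,0,0,0,0,150],[0,0,0,0,0,0,150]]]'

```text
time: 27.78
tool_pos: [516.1, -278.2, 31.3]
tool_rot: [-3.141, -0.001, 1.627]
ft_force: [0.0, -6.9, -3.6]
finger_gap: 49.6
grasp_force: 85.1
```

```bash
python3 k.py | head -9
python3 - <<'E'
from e import *
print([env.sense()['ft_force'].round(1).tolist()])
lab(load('wrist'),200,320,40,150,4,3)
E
```

```text
27.875 [ 516.1 -278.1   31.3] [-3.141e+00 -1.000e-03  1.627e+00] 50.1 [ 1.1 -5.4 -3. ] lat 3.3 tip k,z (L95): 104.6 71.7
nose k,z -79.9 71.6
93 72 [256.3  68.7]
85 72 [256.2  90.7]
85 59 [256.1  93. ]
93 87 [256.4  62. ]
95 [259.5  35.6]
64 [259.2 120.6]
57.5 [259.1 137. ]
[[1.1, -5.4, -3.0]]
x0 200 step 4
40 WWB.....WBBBBBBBBBBBWWWWWBBWWW
43 WWBBWWBBBBBBBBBBBBBBB.WWWB.WWW
46 WWBBBBBBBBBBBBBBBBBBBBBWBB.WWW
49 WWBBBBBBBBBBBBBBBBBBBBBBBB.WWW
52 WBBBBBBBBBBBBBBBBBBBBBBBBBBWWW
55 WBBBBBBB............BBBBBBBWWW
58 BBBBB.........YY........BBBBBW
61 BBBB....YY.......YYY....BBBBBB
64 BB.....Y.........YYYY.....BBBB
67 BB.....Y.........YYYY....BBBBB
70 .......Y.........YYYY.......BW
73 .......Y.........YYYY.......WW
76 W......Y.........YYYY......WWW
79 WW.....Y.........YYYY.....WWWW
82 WWW...Y..........YYYY.WWWWWWWW
85 WWWWW.Y..........YYYYYWWWWWWWW
88 WWWWWWYYYYYYYYYYYYYYYYWWWWWWWW
91 WWWWWWW..YYYYYYYYYYY.WWWWWWWWW
94 WWWWWWWWW.WYYYYYYYWWWWWWWWWWWW
97 WWWWWWWWWWWYY..YYYWWWWWWWWWWWW
100 WWWWWWWWWW.Y....YYWWWWWWWWWWWW
103 WWWWWWWWWWWY....YYWWWWWWWWWWWW
106 WWWWWWWWWWWY....YYWWWWWWWWWWWW
109 WWWWWWWWWWWY...YYYWWWWWWWWWWWW
112 WWWWWWWWWWWY...YYY.WWWWWWWWWWW
115 WWWWWWWWWWWY...YY..WWWWWWWWWWW
118 WWWWWWWWW..YYYYYY...WWWWWWWWWW
121 WWWWWWWWW...........WWWWWWWWWW
124 WWWWWWWWW...........WWWWWWWWWW
127 WWWWW...................WWWWWW
130 .WWWW...................WWWWWW
133 ..........................Y..W
136 ........Y...........Y..Y......
139 R..R...............R.R.RR.....
142 RRRRRRRR......RRRRRRRRRRRRR.RR
145 RRRRRRRRRRRRRRRRRRRRRRRRRRRRRR
148 RRRRRRRRRRRRRRRRRRRRRRRRRRRRRR
```

Request:
apply_moves --increments '[[[-0.2,0,0,0,0,0,150],[-0.2,0,0,0,0,0,150],[0,0,0,0,0,0,150],[0,0,0,0,0,0,150]]]'

```text
time: 28.38
tool_pos: [516.3, -281.0, 31.3]
tool_rot: [-3.141, -0.002, 1.628]
ft_force: [0.8, -7.5, -3.8]
finger_gap: 49.9
grasp_force: 85.4
```

```bash
python3 k.py | head -2
python3 - <<'E'
from e import *
lab(load('wrist'),220,300,82,150,4,2)
E
```

```text
28.475 [ 516.3 -280.9   31.3] [-3.141e+00 -2.000e-03  1.628e+00] 49.8 [ 0.2 -5.5 -4.2] lat 3.3 tip k,z (L95): 101.7 71.8
nose k,z -82.8 71.4
x0 220 step 4
82 ..YYYYYYYYYYYYYY.WWW
84 WW..YYYYYYYYYY.WWWWW
86 WW...WYYYYYYYWWWWWWW
88 WWW..WYYYYYYYWWWWWWW
90 WWWW.WY...YYYWWWWWWW
92 WWWWW.Y....YYWWWWWWW
94 WWWWWWY....YYWWWWWWW
96 WWWWWWY....YYWWWWWWW
98 WWWWWWY....YYWWWWWWW
100 WWWWWWY....YYWWWWWWW
102 WWWWWWY....YYWWWWWWW
104 WWWWWWY....YYWWWWWWW
106 WWWWWWY...YYYWWWWWWW
108 WWWWWWY...YYYWWWWWWW
110 WWWWWWY...YYY.WWWWWW
112 WWWWWWY...YYY.WWWWWW
114 WWWWWWY...YY.W.WWWWW
116 WWWWWWY...YY.W.WWWWW
118 WWWW..YYYYYY..WWWWWW
120 WWWW...........WWWWW
122 WWWW...........WWWWW
124 WWWW...........WWWWW
126 ...................W
128 ...................W
130 ...................W
132 ....................
134 ....................
136 ....YY.......Y......
138 ......Y.............
140 RRR.RRRRRRRRRRRRRRRR
142 RR......RRRRRRRRRRRR
144 RRRRRRRRRRRRRRRRRRRR
146 RRRRRRRRRRRRRRRRRRRR
148 RRRRRRRRRRRRRRRRRRRR
```

Request:
apply_moves --increments '[[[-0.2,0,0,0,0,0,150],[-0.2,0,0,0,0,0,150],[-0.1,0,0,0,0,0,150],[0,0,0,0,0,0,150],[0,0,0,0,0,0,150]]]'

```text
time: 29.1
tool_pos: [516.6, -284.0, 31.2]
tool_rot: [-3.141, -0.005, 1.629]
ft_force: [0.1, 4.2, -4.7]
finger_gap: 50.1
grasp_force: 87.2
```

```bash
python3 k.py | head -2
python3 - <<'E'
from e import *
lab(load('wrist'),220,300,76,150,4,2)
E
```

```text
29.2 [ 516.7 -284.4   31.2] [-3.141 -0.004  1.629] 49.7 [ 1.2 -1.6 -4.8] lat 3.4 tip k,z (L95): 98.1 71.9
nose k,z -86.4 71.1
x0 220 step 4
76 ....YYYYYYYYYY.WWWWW
78 WW.WWWYYYYYYYWWWWWWW
80 WW.WWWYY..YYYWWWWWWW
82 WWWWWWY....YYWWWWWWW
84 WWW.WWY....YYWWWWWWW
86 WWWW.WY....YYWWWWWWW
88 WWWWWWY....YYWWWWWWW
90 WWWWW.Y....YYWWWWWWW
92 WWWWWWY....YYWWWWWWW
94 WWWWWWY....YYWWWWWWW
96 WWWWWWY....YYWWWWWWW
98 WWWWWWY....YYWWWWWWW
100 WWWWWWY....YYWWWWWWW
102 WWWWWWY....YYWWWWWWW
104 WWWWWWY...YYYWWWWWWW
106 WWWWWWY...YYY.WWWWWW
108 WWWWWWY...YY..WWWWWW
110 WWWWWWY...YY.WWWWWWW
112 WWWWWWY...YY.WWWWWWW
114 WWWWWWY...YY.WWWWWWW
116 WWWWWWY...YY.WWWWWWW
118 WWWWW..YYYY...WWWWWW
120 WWWW...........WWWWW
122 WWWW...........WWWWW
124 WWWW...........WWWWW
126 ...................W
128 ...................W
130 ...................W
132 ....................
134 ....................
136 .....Y....Y..Y......
138 ........YYY.........
140 RRRRRRRRRRRRRRRRRRRR
142 RRR......RRRRRRRRRRR
144 RRRRRRRRRRRRRRRRRRRR
146 RRRRRRRRRRRRRRRRRRRR
148 RRRRRRRRRRRRRRRRRRRR
```

The spring force is gone with the nose at its floor: k≈−86.4, so about 179.4 mm floor to floor. Now releasing.

Request:
apply_moves --increments '[[[-0.1,0,0,0,0,0,150],[0,0,0,0,0,0,80],[0,0,0,0,0,0,40],[0,0,0,0,0,0,0],[0,0,0,0,0,0,0],[0,0,0,0,0,0,0]]]'

```text
time: 29.95
tool_pos: [516.7, -286.9, 31.4]
tool_rot: [-3.141, -0.002, 1.628]
ft_force: [0.2, 0.9, 0.5]
finger_gap: 85.4
grasp_force: 0.0
```

Request:
apply_moves --increments '[[[0,0,-1,0,0,0,0],[0,0,-3,0,0,0,0],[0,0,-4,0,0,0,0],[0,0,-4,0,0,0,0],[0,0,0,0,0,0,0]]]'

```text
time: 30.58
tool_pos: [519.3, -287.6, 155.2]
tool_rot: [3.136, 0.0, 1.628]
ft_force: [0.6, 0.1, 0.2]
finger_gap: 85.0
grasp_force: 0.0
```

```bash
python3 k.py | head -2
python3 - <<'E'
from e import *
lab(load('wrist'),190,330,0,290,4,5)
g=load('wrist')
Xo=C+X*3
for n,k,z in(('pin',93,71),('fl',54,71),('nose',-86,71),('rollL',50,71),('rollR',-65,71),('rim',-78,71)): print(n,proj(g,Xo+Y*k+[0,0,z]).round(1))
E
```

```text
30.675 [ 516.6 -287.3  151.9] [-3.141e+00 -2.000e-03  1.628e+00] 85.4 [-0.1 -0.4  0.4] lat 3.3 tip k,z (L95): 95.4 192.4
nose k,z -89.1 192.0
x0 190 step 4
0 YYYYYYYYYY.Y.....YYYYYYYYYYYYYYYYYY
5 YYYYYYYYYYYYY.....YYYYYYYYYYYYYYYYY
10 YYYYYYYYYYYY......YYYYYYYYYYYYYYYYY
15 YYYYYYYYYYYYYYYY.YYYYYYYYYYYYYYYYYY
20 YYYYYYYYYYYYYYY.Y.YYYYYYYYYYYYYYYYY
25 YYYYYYYYYY.Y.Y.YYYYYYYYYYYYYYYYYYYY
30 YYYYYYYYYYYYYYYYYYYYYYYY.YYYYYYYYYY
35 WWWWWWWWWWWWWWWWWWWWWWWWWWWWWWWWWYY
40 ..WWWWWWWWWWWWWWWWWWWWWWWWWWWWWWWYY
45 WW.WWWWWWWWWWWWWWWWWWWWWWWWWWWWW.YY
50 WWWWWWWWW............WWWWWWWWWWWWYY
55 WWWWWWWW.BWWBBBBBBBBWBBWWWWWWWWW.YY
60 WWWWWWWW.B..WBBBBBBW.WBWWWWWWWWW..Y
65 WWWWWWWWWBWWBBWWWWB.W.BWWWWWWWWW.YY
70 WWWWWWWWWBBBBBBBBBBB.BBWWWWWWWWW..Y
75 WWWWWWWBBBB...YYYY...BBBWWWWWWWWYYY
80 WWWWWWWW....YYYYYYY.....WWWWWWWWYYY
85 WWWWWWWWW...YYYYYYY....WWWWWWWWWYYY
90 WWWWWWWWWWWW..YYYY....WWWWWWWWWW.YY
95 WWWWWWWWWWWWW.YYY.....WWWWWWWWWW.YY
100 ..WWWWWWWWWWWWYYY....WWWWWWWWWWWYYY
105 .B.BBB.WWWWWWWYYYW..WWWWWWWWWWWW.YY
110 ....BB.WWWWWWWYYYWWWWWWWWWWWWWWWYYY
115 ...BB.B.WWW.........WWWWWWWWWWWWYY.
120 ..
[... 765 characters left out ...]
.....RRRRR..RRR.W.........Y.
220 YWW.......RRRRRRR.RRRRR.........Y..
225 .WWW........RRRRR..RRR........Y..YY
230 ..WWB......R.RRR...RRRR.......YY...
235 ..W........R.RRR....RR........YY.YY
240 .YWB.BB.....R.R....RR..............
245 .YWBWW.....R.RR....RRR...........YY
250 .YWWWWWWW....RR....R..R.......YY.Y.
255 .YWWWWWWW.....RR....R.........YYY.Y
260 .YWWWWWWWW.R.RR....R.........WYY..Y
265 .YWWWWWWWBB...k...............Y..Y.
270 .YWWWWWWW.....k..kk.........W.YYYY.
275 .YWWWWWWWBB.......kk.BB....W....Y..
280 YYWWWWWWWWB...k..kk.........W..Y...
285 YYWWWWWWWW..........BWWW..WWW.YY...
pin [253.   79.1]
fl [253.  129.9]
nose [253.  281.8]
rollL [253.  134.9]
rollR [253.  261.6]
rim [253.  274.2]
```

Request:
apply_moves --increments '[[[0,0,-4,0,0,0,0],[0,-4,-4,0,0,0,0],[0,-5,-2,0,0,0,0],[0,-5,0,0,0,0,0],[0,0,0,0,0,0,0]]]'

```text
time: 31.3
tool_pos: [371.5, -296.0, 250.2]
tool_rot: [-3.134, -0.003, 1.624]
ft_force: [-0.1, -0.3, -0.6]
finger_gap: 85.3
grasp_force: 0.0
```

Run:
```python
from e import *
from plan import *
t=grab('top');h=grab('side');g=grab('wrist');print(env.sense()['time'],env.sense()['tool_pos'])
O=C+X*3
for n,im in(('side',h),('top',t),('wrist',g)):
    c=proj(im,O+Y*-5.5+[0,0,70.5]); print(n,'pred roll',c.round(1),'ends',proj(im,O+Y*52+[0,0,70.5]).round(1),proj(im,O+Y*-63+[0,0,70.5]).round(1)); f('roll',im,RED,c,60 if n=='wrist' else 28)
    print('nose',proj(im,O+Y*-80+[0,0,70]).round(1),'pin',proj(im,O+Y*88+[0,0,70]).round(1))
q=proj(h,O+Y*-75+[0,0,72]).astype(int); lab(h,q[0]-22,q[0]+16,q[1]-12,q[1]+22,1,1)
q=proj(g,O+Y*-70+[0,0,72]).astype(int); lab(g,q[0]-40,q[0]+40,max(0,q[1]-24),min(383,q[1]+36),2,2)
```

```text
31.45 [ 377.76400615 -295.13344632  251.06458826]
side pred roll [312.1 180.6] ends [303.8 188.2] [320.  173.5]
roll area 385 c [311.2 181.4] ends [[299.5, 192.1999969482422], [322.79998779296875, 170.6999969482422]] size [15.8 31.7]
nose [322.2 171.7] pin [298.2 193.3]
top pred roll [336.1 210.1] ends [316.8 211.5] [355.3 208.7]
roll area 613 c [335.3 211. ] ends [[315.29998779296875, 212.6999969482422], [355.20001220703125, 209.1999969482422]] size [16. 40.]
nose [361.  208.3] pin [304.8 212.3]
wrist pred roll [374.6 177.8] ends [379.9 128.2] [369.7 223.4]
roll area 4702 c [374.2 171.1] ends [[368.0, 223.60000610351562], [380.3999938964844, 118.5999984741211]] size [ 48.  105.8]
nose [368.2 236. ] pin [383.3  94.9]
x0 299 step 1
159 ....YYYYYYYYYYYYYYYYYYYYYYYYYYYYYYYYYY
160 ..YYYYYYYYYYYYYYYYYYYYYYYYYYY.YYYYYYYY
161 ..YYYYYYYYYYYYYYYYYYYYYYYYYYYYYYYYYYYY
162 YYYYYYYYYYYYY.YYYYYYYYYYYYYYYYYYYYYYYY
163 ..YYYYYYYYYYYYYYYYYYYYYYYYYYYYYYYYYYYY
164 ..YYYYYYYYYYYYYY.Y...YYYYYYYYYYYYYYYYY
165 YY.YYYYYYYYYYYYYYYY.YYYYYYYYYYYYYYYYYY
166 .Y.YYYYYYYYYYYYYYYYYYY.....YYYYYYYYYYY
167 YYYYYYYYYYY
[... 1766 characters left out ...]
kkkkkkkkkkBW......YY..YYY
235 WWBBB.BBBBBBBBkkkkkkkkkkkkBW.....YY..YYY
237 WWBBBBBBBBBBBBkkkkkkkkkkkkBB.....YYY.YYY
239 W.BBBBBBBkkk.WWWWWkkkkkkkkB....W.YYYYYYY
241 W.BBBBBBBkkkk.WWWWWkkkkkkkB...W....YYYY.
243 W.BBBBBBBkkkkkWWWWWWkkkkkkB.W..W...Y..YY
245 W.BBBBBBBkkkkkkWWWWWWkkk.B.W......YY.YYY
247 WWWWWWWW.kkkkkkkWWWWW.BBBBWW.WWWYYYYY.Y.
249 WWWWWWWW.kkkkkkk.WWWWW.kBW..W..WYYY..YY.
251 WWWWWWWW.kkkkkkkk.WWWWW.kk.WWWWWY..YY.YY
253 ........kkkkkkkkkkWWWWWW.kkk....YYYYY.Y.
255 YYYYYYYYkkkkkkkkkkkWWWWWWkkkkYY.YYYY..Y.
257 YYYYYYY.kkkkkkkkkkk.WWWWWWkkkkYYY.YY...Y
259 YYYYYYYYkkkkkkkkkkkk.WWWWWWkkk.YY.Y.....
261 YYYYYYYYkkkkkkkkkkkkkWWWWWWWkkk.YYY.YYYY
263 YYYYYYYYkkkkkkkkkkkkkkWWWWWW.kkkkY.YY..Y
```

All three views agree with the seated pose: the roll hangs level and the nose (u≈370) enters the black rim (centre ≈369.5). Handing in.

```bash
python3 -c "
from plant import env
print(env.finish_job())"
```

```text
the job is handed in; nothing more can be done
None
```

The new roll hangs on the spindle in the dispenser; the last camera views and forces showed both ends seated in their cups and the gripper clear, and I handed the job in at about 31 s (`finish_job` returned no verdict).

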